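# Rock the angle gauge on the rounded former until its pointer hangs on the mark

## Robot

A 6-joint arm with a two-finger parallel gripper is mounted at the origin on a cart in front of the work surface, level with it; the furniture and walls round the work are solid. World frame = base frame: x ahead of the robot, y to its left, z up, the work surface at z = 0. Lengths are in m, angles in degrees, forces in N, time in s.
With the tool pointing down it reaches from about 0.25 to 0.775 m from the base axis. Payload 4 kg.
Tool frame: the origin (TCP) lies at the very end of the fingers, on their centre line; the grasp point (between the pads) lies 19 mm behind it; x points along the fingers, y is the direction in which the jaws open and shut, and the axes are right-handed (so a half turn about x gives the same grasp; the last joint's range is limited). The gripper opens to 94 mm and grips with 3 to 60 N. Pads are 16 mm wide; open, the fingers measure 119 mm over their backs; the gripper's body (75 mm by 177 mm) begins 78 mm behind the grasp point.
Start: joints at [59.696, 4.996, 78.535, -0, 96.463, -5.907], TCP at [0.227, 0.501, 0.206] pointing down, gripper open.
Joint ranges: [-177.83, 177.83], [-43.37, 116.18], [15.69, 146.23], [-61.86, 241.86], [9.47, 152.12], [-147.06, 147.06]. Speed limits (degrees/s): [159.86, 159.86, 180, 180, 180, 180].

## Interface

Orientations are given as a 3x3 rotation matrix whose columns are the frame's x, y, z axes.
In Python, from bench import env, camera, camera_params gives the robot as it stands. The module is installed in compiled form; this text tells all that it offers.
- The arm moves only by the tool drive_tool, never from a script. Its argument "plan" is a list of rows, each a list of 7 numbers: the shift along the tool's x, y, z in units of 80 mm (1.0 is 80 mm), then the turn, a rotation vector about the tool's x, y, z in units of 60 degrees (1.0 is 60 degrees), then the opening, from -1 (shut) to 1 (fully open), so that 0 is half open. In form: [[x, y, z, rx, ry, rz, claw], ...]. A call has 1 to 20 rows; each row is the pose to reach, as a shift and turn from the pose commanded when the call began, along the tool's axes at that moment; what a row does not reach only later rows make up. A row lasts 1/12 s, in which the tool goes at most 41.7 mm and 7.16 degrees, less where a joint would pass 70% of its speed; a pose out of reach is approached as far as the arm can. A call with a number of a shift or a turn outside -1 to 1 is refused whole. A call with a gripper value outside its range is refused whole. The fingers move at their own pace and stop on an object; the grip force is fixed at half the most. Time passes only in rows, so rows that repeat a pose let the fingers close. It gives the time, the measured TCP pose, the force and the opening at its end, in the units of the state.
- env.get_state(): the state, without advancing time (a new reading comes with each control period).
- camera(name): name is "scene" or "top" or "wrist"; returns (picture, depth): 480x640x3 uint8, red, green, blue; 480x640 float32, m along the optical axis (not along the pixel's ray), 0 where there is no reading.
- camera_params(name): a dict with "fx", "fy", "cx", "cy" (pixels), "R" (3x3) and "t" (3): a world point X has camera coordinates R X + t. Camera axes: x right, y down, z forward; pixel columns grow to the right and rows downward; lengths in m; the calibration is good to about 2 mm. A picture is of the moment at which its call begins: read the wrist's pose just before it. camera_params takes no time and is no camera call; for the wrist camera it gives the pose at the moment of the call.
- env.close_job(): hands the job in, once; it reports no verdict.
The state is a dict: "clock": time; "joint_pos": joint angles; "joint_vel": joint speeds; "tau": joint torques, N m; "tool_pos": TCP position; "ee_rot": TCP orientation; "contact_force": force on the tool from outside, world axes, zero at the start; "ft_torque": the same for the moment, N m; "finger_gap": finger opening in m.
Only numpy, scipy, OpenCV 4.12 (cv2) and the standard library are available. Lean on these libraries where they do the work, as an engineer would, in place of code of your own. Each camera call takes 0.05 s, during which the arm holds its last target.

## Task

Draw the angle gauge lengthwise out of its dock, from under the two keeper lips, and stand its foot level across the crown of the rounded wooden former. Then rock it over the round towards its marked side, the foot on the wood with a light, steady pressure and lying across the ridge, until the swinging pointer hangs over the index tab. Finish while still holding the gauge there, at rest, so that I can scribe the line; leave the tub, the tile and the tape roll alone.

Things in the scene. Friction and masses are not known exactly. Their poses are not given: they have to be found in the camera images.
- gauge_grip (a point): Centre of the black grip block on top of the angle gauge, 104 mm above the underside of its foot. The block is 20 (x) x 30 (y) mm, from 82 to 118 mm above the underside; best pinched across its 30 mm, along y, so that tilting about x cannot turn it in the fingers. Axes as body gauge.
- pointer (a joint): Angle of the dark pendulum pointer in the dial (rad). It swings freely about an axis along the gauge's x, 72 mm above the underside, and hangs plumb, settling within 2 s: 0 with the gauge level, positive when it hangs towards the gauge's +y end, that is when that end of the foot is lower; it equals the tilt of the foot. Dial strokes are 0.1 rad apart, the middle one is 0.
- mark (a joint): Angle at which the black index tab (8 mm wide) at the lower edge of the dial is set (rad), in the same sense and about the same axis as the pointer; set between 0.20 and 0.36, always to the gauge's +y side, and stiff, so it stays where it is.
- pointer_tip (a point): Tip of the pointer, 50 mm from its axis.
- mark_point (a point): Middle of the index tab's reading point, 50 mm from the same axis: pointer_tip comes to the same place when pointer and mark angles are equal.
- dock: Wooden dock fixed to the table, 84 (x) x 156 (y) x 22 mm, origin at the centre of its underside. The gauge's foot stands on its 6 mm floor in a channel 50 mm wide along the dock's y, gauge and dock axes parallel. The channel has 17 mm high side walls over its whole length, a stop at +y, and is open at -y.
- former: Wooden former fixed to the table, origin under the middle of its ridge on the table surface. The ridge runs along x, 120 mm long, 80 mm wide, its top round with radius 40 mm about a line 30 mm above the table. A lower bead, radius 15 mm, 41 mm high, runs beside it at y = -70 mm. Base board 150 x 150 x 12 mm. The gauge stands with its x along the former's x.
- former_crown (a point): Middle of the crown line of the former, 70 mm above the table; axes as the former's.
- gauge: The whole angle gauge, about 0.3 kg; origin at the centre of the flat underside of its foot, under the grip. Axes: z up, y along the foot, x through the dial's thickness; the white dial looks to -x. Flat aluminium foot 44 (x) x 130 (y) x 8 mm, on it a grey case 22 x 104 mm, 74 mm high.
- bench_tub_1: Lidded tub, 75 mm across, 72 mm high, origin under its centre; leave it alone.
- test_tile_4: L-shaped glazed tile, 44x46x62 mm, origin under its centre; leave it alone.
- tape_roll: Roll of tape lying flat, 100 mm across, 24 mm high, origin under its centre; leave it alone.
- dock_lips (a point): Middle of the -y ends of the two aluminium keeper lips, at the dock's y = +5 mm, 17 mm above the table; axes as the dock's. From here to +y the lips reach 7 mm over each long edge of the foot with 3 mm of play above it: the gauge can be lifted only once its grip has been slid to the dock's y = -62 mm or beyond.
Mind the look-alikes: they are no part of the job. What is meant by the dock is not green, and is the smaller of those in its own colour.

How it is judged:
By the outcome, as a careful person would: the job done as asked, in the order asked, and still so for the second after the job is handed in, while the arm keeps its last pose, push and grip.
It also fails if it takes over 69 s, if anything falls off the work surface, if the arm or the gripper's body presses on something with over 40 N, if the wrist force passes 120 N, or if a joint passes its speed limit or range.

## Working session

There is one attempt and no reset: what is moved stays moved. The work goes in short steps, Python scripts to look and compute and a tool call to move; the robot and the scene stay as the last step left them, time stands still between calls to the robot, and variables do not carry over. Pictures are saved under pics/ and viewed, and the job is handed in when it is done.

Besides the shell and the picture viewer there is one more tool, called after ">>>" as name(argument=value, ...) on one line, values as JSON. drive_tool: Moves the arm, as the interface text tells. Shifts and turns lie within -1 to 1; 1 stands for 80 mm of shift or 60 degrees of turn. Its arguments: {"type":"object","properties":{"plan":{"type":"array"}},"required":["plan"]}

```bash
ls; mkdir -p pics; python3 - <<'E'
from bench import env,camera,camera_params
import cv2,numpy as np
s=env.get_state();print(s)
for n in("scene","top"):
    p,d=camera(n);cv2.imwrite(f"pics/{n}0.png",p[:,:,::-1]);np.save(f"pics/{n}0d.npy",d);print(camera_params(n))
E
```

```text
pics
{'clock': 0.0, 'joint_pos': array([ 5.96950926e+01,  5.03768116e+00,  7.86231942e+01, -4.01300026e-03,
        9.64633412e+01, -5.90899737e+00]), 'joint_vel': array([ 0.01174284,  0.06277132, -0.0549358 ,  0.03493555, -0.00503908,
        0.06310914]), 'tau': array([ 4.63633330e-05, -3.40198267e+01, -3.02420676e+01,  7.17588142e-02,
        3.30766488e-02, -1.59253841e-04]), 'tool_pos': array([0.22693503, 0.50039576, 0.20433154]), 'ee_rot': array([[-1.03388436e-03,  4.13045414e-01,  9.10709842e-01],
       [-1.90685370e-03,  9.10707859e-01, -4.13046679e-01],
       [-9.99997647e-01, -2.16363294e-03, -1.53949437e-04]]), 'contact_force': array([-0.04930716,  0.38650885, -0.0881882 ]), 'ft_torque': array([0.07643881, 0.0133983 , 0.02133083]), 'finger_gap': 0.09380244637533568}
{'fx': 603.6857142818837, 'fy': 603.6857142818837, 'cx': 309.43838695308517, 'cy': 229.25197500391184, 'R': array([[ 0.46806322, -0.88369134,  0.00253738],
       [-0.49598006, -0.26507914, -0.82688381],
       [ 0.73138267,  0.38577541, -0.56236708]]), 't': array([-0.23124747,  0.37126114,  0.73978491])}
{'fx': 485.6511304640236, 'fy': 485.6511304640236, 'cx': 322.7341566302105, 'cy': 235.59868224976404, 'R': array([[-0.01812734, -0.99972353, -0.01497532],
       [-0.99254119,  0.01979901, -0.12029127],
       [ 0.12055451,  0.01268306, -0.99262568]]), 't': array([0.04247595, 0.57917202, 1.05419718])}
```

View pics/scene0.png

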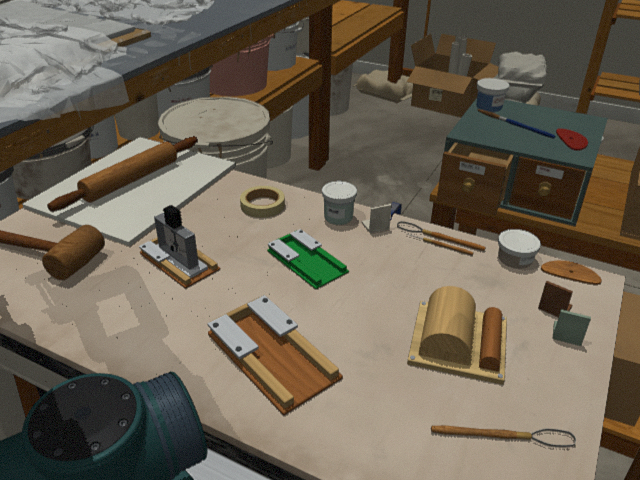

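View pics/top0.png

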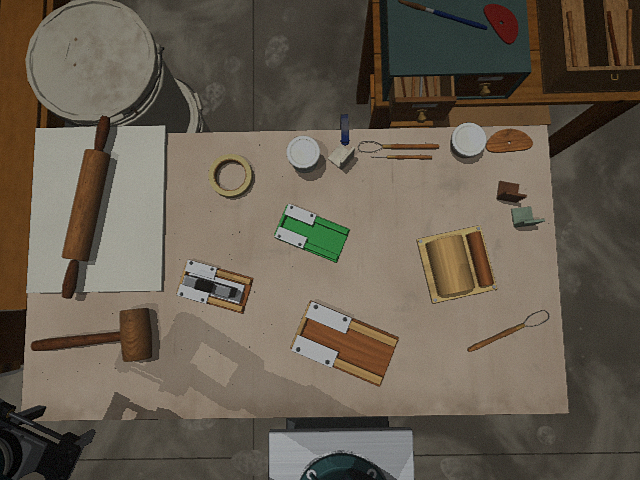

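```bash
cat > h.py <<'E'
from bench import env,camera,camera_params
import cv2,numpy as np
def cloud(n,d):
    c=camera_params(n);v,u=np.mgrid[0:480,0:640]
    P=np.stack([(u-c['cx'])/c['fx']*d,(v-c['cy'])/c['fy']*d,d],-1)
    return (P-c['t'])@c['R']
def proj(n,X,c=None):
    c=c or camera_params(n);q=np.asarray(X)@c['R'].T+c['t']
    return np.stack([q[...,0]/q[...,2]*c['fx']+c['cx'],q[...,1]/q[...,2]*c['fy']+c['cy']],-1)
def ray(n,u,v,z):
    c=camera_params(n);o=-c['R'].T@c['t'];r=c['R'].T@np.array([(u-c['cx'])/c['fx'],(v-c['cy'])/c['fy'],1])
    return o+r*(z-o[2])/r[2]
E
python3 - <<'E'
from h import *
t=cv2.imread('pics/top0.png');s=cv2.imread('pics/scene0.png')
a=cv2.resize(t[250:325,165:265],(800,600),interpolation=3);cv2.imwrite('pics/c1.png',a)
a=cv2.resize(t[215:315,400:510],None,fx=6,fy=6,interpolation=3);cv2.imwrite('pics/c2.png',a)
a=cv2.resize(s[195:295,130:230],None,fx=6,fy=6,interpolation=3);cv2.imwrite('pics/c3.png',a)
d=np.load('pics/top0d.npy');P=cloud('top',d);np.save('pics/P.npy',P)
for u,v in[(100,380),(300,280),(450,262),(482,258),(202,287),(234,293),(345,343)]:print(u,v,P[v,u].round(4))
E
```

```text
100 380 [ 0.2666  0.5396 -0.0009]
300 280 [ 0.4827  0.0859 -0.0012]
450 262 [ 0.5131 -0.2414  0.07  ]
482 258 [ 0.5223 -0.3194  0.041 ]
202 287 [0.4683 0.2781 0.1259]
234 293 [0.4556 0.231  0.0329]
345 343 [ 0.3401 -0.0136  0.0086]
```

View pics/c1.png

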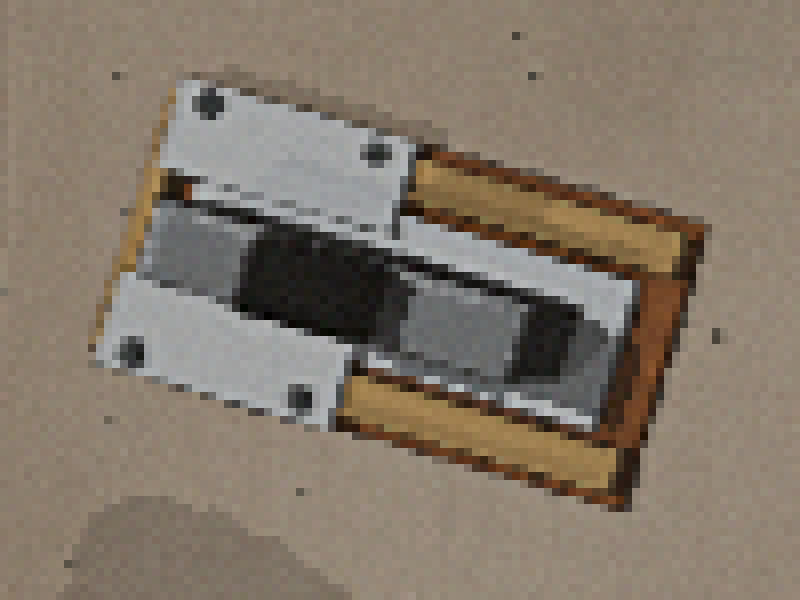

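View pics/c2.png

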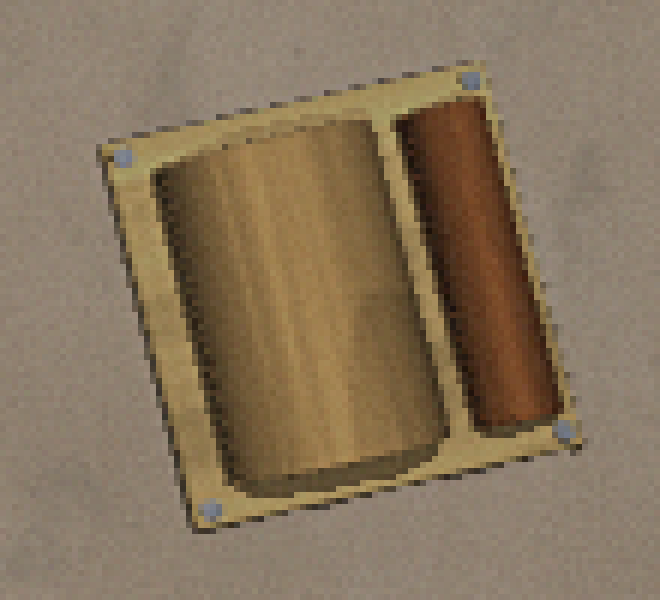

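View pics/c3.png

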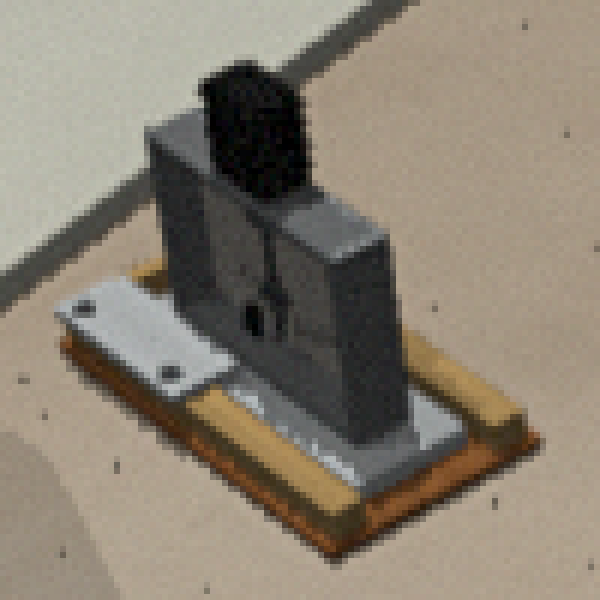

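```bash
python3 - <<'E'
from h import *
P=np.load('pics/P.npy');c=camera_params('top');print('cam',-c['R'].T@c['t'])
for z,u,v in[(.022,187.25,260.25),(.022,177.5,295.25),(.006,253.4,278.5),(.006,243.5,313.5)]:print('dock',ray('top',u,v,z).round(4))
def rect(sl,lo,hi):
    Q=P[sl].reshape(-1,3);Q=Q[(Q[:,2]>lo)&(Q[:,2]<hi)]
    r=cv2.minAreaRect((Q[:,:2]*1000).astype(np.float32));print(len(Q),r,np.median(Q,0).round(4))
    return Q
rect(np.s_[250:325,165:265],.003,.03);rect(np.s_[250:325,165:265],.015,.03);rect(np.s_[250:325,165:265],.112,.13)
rect(np.s_[250:325,165:265],.075,.09)
rect(np.s_[215:315,400:510],.006,.02)
for (u,v) in[(100,147),(485,62),(580,445),(192,530)]: print('f',ray('top',400+u/6,215+v/6,.012).round(4))
# ridge: points z>0.06 ; cyl fit
Q=P[215:315,400:510].reshape(-1,3);Q=Q[Q[:,2]>.045]
from scipy.optimize import least_squares
def f(p):
    th,y0=p[:2];n=np.array([-np.sin(th),np.cos(th)]);return np.hypot((Q[:,:2]-[.5,-.24])@n-y0,Q[:,2]-p[2])-.04
r=least_squares(f,[.2,0,.03],loss='soft_l1',f_scale=.002);print(np.degrees(r.x[0]),r.x,np.abs(r.fun).mean())
th=r.x[0];a=np.array([np.cos(th),np.sin(th)]);
s=(Q[:,:2]-[.5,-.24])@a;print(s.min(),s.max(),np.percentile(s,[1,99]))
n=np.array([-a[1],a[0]]);print('center',np.array([.5,-.24])+n*r.x[1]+a*(s.min()+s.max())/2)
E
```

```text
cam [0.44853384 0.01762673 1.11672862]
dock [0.5313 0.3397 0.022 ]
dock [0.453  0.3605 0.022 ]
dock [0.4879 0.192  0.006 ]
dock [0.4093 0.2145 0.006 ]
2341 ((471.13653564453125, 282.31304931640625), (231.16683959960938, 168.63507080078125), 89.01400756835938) [0.4716 0.276  0.016 ]
1275 ((472.8101501464844, 281.8587646484375), (154.67977905273438, 84.15943908691406), 73.09915161132812) [0.4781 0.2993 0.0205]
158 ((471.8067321777344, 279.6888122558594), (30.263750076293945, 20.330263137817383), 73.41854095458984) [0.4723 0.2782 0.1235]
309 ((471.794677734375, 279.74530029296875), (104.52476501464844, 22.04334259033203), 72.96965789794922) [0.4706 0.2628 0.0876]
1530 ((521.4528198242188, -267.1221618652344), (242.84852600097656, 204.28323364257812), 87.6937255859375) [ 0.5068 -0.2637  0.0119]
f [ 0.5695 -0.1825  0.012 ]
f [ 0.5991 -0.3301  0.012 ]
f [ 0.4535 -0.3573  0.012 ]
f [ 0.4246 -0.2109  0.012 ]
11.342571679077361 [ 0.19796522 -0.0120549   0.02962434] 0.025938919442412632
-0.052972811976834976 0.06705890896728835 [-0.05167118  0.06569827]
center [ 0.50927638 -0.25043427]
```

```bash
python3 - <<'E'
from h import *
P=np.load('pics/P.npy');d=np.load('pics/top0d.npy')
def rect(sl,lo,hi):
    Q=P[sl][(d[sl]>0.1)];Q=Q[(Q[:,2]>lo)&(Q[:,2]<hi)]
    r=cv2.minAreaRect((Q[:,:2]*1000).astype(np.float32));print(len(Q),r)
a=np.s_[250:325,165:265];b=np.s_[215:315,400:510]
rect(a,.003,.03);rect(a,.112,.13);rect(a,.075,.09);rect(b,.006,.02)
sl=b;Q=P[sl][(d[sl]>0.1)];Q=Q[Q[:,2]>.045]
from scipy.optimize import least_squares
def f(p):
    th,y0=p[:2];n=np.array([-np.sin(th),np.cos(th)]);return np.hypot((Q[:,:2]-[.5,-.24])@n-y0,Q[:,2]-p[2])-.04
r=least_squares(f,[.2,0,.03],loss='soft_l1',f_scale=.002);print(np.degrees(r.x[0]),r.x,np.abs(r.fun).mean())
th=r.x[0];A=np.array([np.cos(th),np.sin(th)]);n=np.array([-A[1],A[0]])
s=(Q[:,:2]-[.5,-.24])@A;print(np.percentile(s,[0,1,99,100]))
print('center',np.array([.5,-.24])+n*r.x[1]+A*(np.percentile(s,1)+np.percentile(s,99))/2)
w=camera_params('wrist');st=env.get_state();R=st['ee_rot'];o=-w['R'].T@w['t']
print('wrist cam in tool',R.T@(o-st['tool_pos']),'axes in tool cols',(R.T@w['R'].T).round(3),w['fx'],w['cx'],w['cy'])
c=camera_params('scene');print(-c['R'].T@c['t'])
p,dd=camera('wrist');cv2.imwrite('pics/w0.png',p[:,:,::-1])
E
```

```text
2341 ((471.13653564453125, 282.31304931640625), (231.16683959960938, 168.63507080078125), 89.01400756835938)
158 ((471.8067321777344, 279.6888122558594), (30.263750076293945, 20.330263137817383), 73.41854095458984)
309 ((471.794677734375, 279.74530029296875), (104.52476501464844, 22.04334259033203), 72.96965789794922)
1530 ((521.4528198242188, -267.1221618652344), (242.84852600097656, 204.28323364257812), 87.6937255859375)
11.365224462222958 [ 0.19836059 -0.01210295  0.02952422] 0.001366336450216158
[-0.05298217 -0.05170664  0.06573684  0.06706466]
center [ 0.50926257 -0.25048321]
wrist cam in tool [-0.1798422  -0.0006842  -0.08157452] axes in tool cols [[-0.001 -0.28   0.96 ]
 [ 1.     0.001  0.001]
 [-0.001  0.96   0.28 ]] 408.63992084754125 316.96373900438044 239.46847384045904
[-0.2486893  -0.39132862  0.72360727]
```

View pics/w0.png

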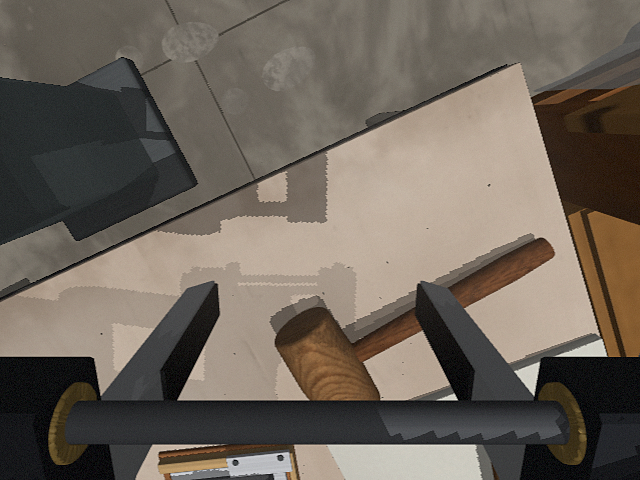

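```bash
cat > pl.py <<'E'
import json,sys,numpy as np
from scipy.spatial.transform import Rotation as Ro
def load():
    j=json.load(open('cmd.json'));return np.array(j['p']),np.array(j['R'])
def save(p,R): json.dump(dict(p=list(map(float,p)),R=np.asarray(R).tolist()),open('cmd.json','w'))
def down(yawy,tilt=0.0): # tool x down, tool y at heading yawy deg; tilt: gauge tilt rad (+y lower)
    a=np.radians(yawy);gy=np.array([np.cos(a),np.sin(a),0]);x=np.array([0,0,-1.]);z=np.cross(x,gy)
    R=np.stack([x,gy,z],1)
    return Ro.from_rotvec(-tilt*z).as_matrix()@R
def rel(p,R):
    p0,R0=load();s=R0.T@(np.array(p)-p0)/.08;r=np.degrees(Ro.from_matrix(R0.T@R).as_rotvec())/60
    return np.r_[s,r]
def apply(row):
    p0,R0=load();row=np.array(row,float);save(p0+R0@row[:3]*.08,R0@Ro.from_rotvec(np.radians(row[3:6]*60)).as_matrix())
def chk():
    from bench import env
    s=env.get_state();p,R=load()
    print('t',round(s['clock'],2),'pos',s['tool_pos'].round(4),'cmd',p.round(4),'F',s['contact_force'].round(2),'gap',round(s['finger_gap'],4))
    print('rotdiff deg tool',np.degrees(Ro.from_matrix(R.T@s['ee_rot']).as_rotvec()).round(2),'yaw y',np.degrees(np.arctan2(s['ee_rot'][1,1],s['ee_rot'][0,1])).round(2),'tilt',np.round(-s['ee_rot'][2,1],4))
E
python3 - <<'E'
from pl import *
a=np.degrees(np.arctan2(.910708,.413045));print(a,down(a))
save([.227,.501,.206],down(a))
print(rel([.472,.280,.19],down(73.2)))
E
```

```text
65.60367704557108 [[ 0.          0.41304598  0.91071017]
 [ 0.          0.91071017 -0.41304598]
 [-1.          0.          0.        ]]
[ 0.2        -1.25088352  3.93008943 -0.12660538  0.          0.        ]
```

>>> drive_tool(plan=[[0, -0.08, 0.25, 0, 0, 0, 1], [0, -0.16, 0.5, 0, 0, 0, 1], [0, -0.24, 0.75, 0, 0, 0, 1], [0, -0.32, 1, 0, 0, 0, 1]])

```text
clock: 0.48
tool_pos: [0.2898, 0.4438, 0.205]
ee_rot: [[-0.0, 0.412, 0.911], [-0.001, 0.911, -0.412], [-1.0, -0.001, -0.0]]
contact_force: [0.7, 0.3, 0.1]
finger_gap: 0.0941
```

>>> drive_tool(plan=[[0, -0.08, 0.25, 0, 0, 0, 1], [0, -0.16, 0.5, 0, 0, 0, 1], [0, -0.24, 0.75, 0, 0, 0, 1], [0, -0.32, 1, 0, 0, 0, 1]])

```text
clock: 0.82
tool_pos: [0.3522, 0.3873, 0.2051]
ee_rot: [[-0.001, 0.413, 0.911], [-0.0, 0.911, -0.413], [-1.0, -0.001, -0.0]]
contact_force: [0.9, -0.6, 0.2]
finger_gap: 0.0943
```

>>> drive_tool(plan=[[0, -0.08, 0.25, 0, 0, 0, 1], [0, -0.16, 0.5, 0, 0, 0, 1], [0, -0.24, 0.75, 0, 0, 0, 1], [0, -0.32, 1, 0, 0, 0, 1], [0, -0.32, 1, 0, 0, 0, 1], [0, -0.32, 1, 0, 0, 0, 1]])

```text
clock: 1.32
tool_pos: [0.4143, 0.3313, 0.205]
ee_rot: [[-0.001, 0.415, 0.91], [-0.0, 0.91, -0.415], [-1.0, -0.001, -0.001]]
contact_force: [0.2, 0.7, 0.9]
finger_gap: 0.0939
```

```bash
python3 - <<'E'
from pl import *
for i in range(3): apply([0,-.32,1,0,0,0])
chk(); print(rel([.472,.280,.19],down(73.2)))
E
```

```text
t 1.32 pos [0.4143 0.3313 0.205 ] cmd [0.4138 0.3319 0.206 ] F [0.24 0.66 0.86] gap 0.0939
rotdiff deg tool [ 0.12  0.06 -0.03] yaw y 65.49 tilt 0.0006
[ 0.2        -0.29088352  0.93008943 -0.12660538  0.          0.        ]
```

>>> drive_tool(plan=[[0.05, -0.07, 0.23, -0.03, 0, 0, 1], [0.1, -0.15, 0.47, -0.06, 0, 0, 1], [0.15, -0.22, 0.7, -0.1, 0, 0, 1], [0.2, -0.29, 0.93, -0.127, 0, 0, 1], [0.2, -0.29, 0.93, -0.127, 0, 0, 1], [0.2, -0.29, 0.93, -0.127, 0, 0, 1]])

```text
clock: 1.82
tool_pos: [0.4715, 0.2804, 0.189]
ee_rot: [[-0.002, 0.289, 0.957], [0.0, 0.957, -0.289], [-1.0, -0.0, -0.002]]
contact_force: [0.3, -0.3, 0.2]
finger_gap: 0.0941
```

```bash
python3 - <<'E'
from pl import *
from h import *
apply([0.2,-.29,.93,-.127,0,0])
chk(); c=camera_params('wrist');p,d=camera('wrist');cv2.imwrite('pics/w1.png',p[:,:,::-1]);np.savez('pics/w1.npz',p=p,d=d,**c)
E
```

```text
t 1.82 pos [0.4715 0.2804 0.189 ] cmd [0.472  0.2801 0.19  ] F [ 0.31 -0.31  0.19] gap 0.0941
rotdiff deg tool [ 0.05  0.1  -0.01] yaw y 73.17 tilt 0.0002
```

View pics/w1.png

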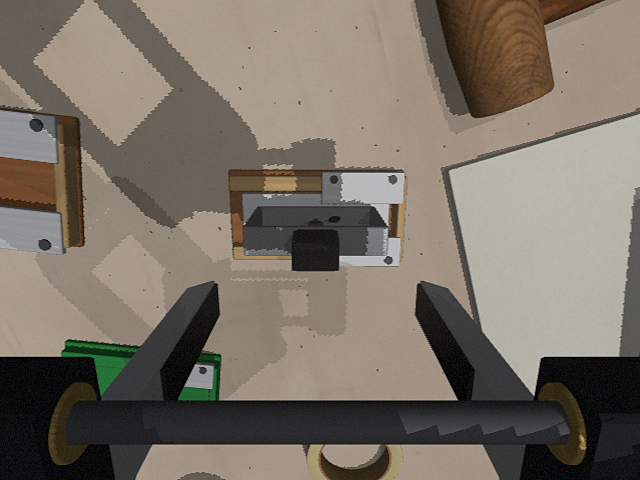

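```bash
python3 - <<'E'
from h import *
D=np.load('pics/w1.npz');d=D['d'];v,u=np.mgrid[0:480,0:640]
P=np.stack([(u-D['cx'])/D['fx']*d,(v-D['cy'])/D['fy']*d,d],-1);P=(P-D['t'])@D['R']
sl=np.s_[160:275,220:415];Q=P[sl][d[sl]>.05]
for lo,hi in[(.116,.13),(.083,.093),(.0155,.03),(.004,.03)]:
    q=Q[(Q[:,2]>lo)&(Q[:,2]<hi)];print(len(q),np.median(q[:,2]),cv2.minAreaRect((q[:,:2]*1000).astype(np.float32)))
im=cv2.imread('pics/w1.png')
cv2.imwrite('pics/w1c.png',cv2.resize(im[165:275,225:415],None,fx=4.2,fy=4.2,interpolation=3))
E
```

```text
1514 0.12420552566604251 ((471.8817138671875, 278.10919189453125), (30.492300033569336, 20.74472999572754), 73.40855407714844)
3125 0.08850405370742419 ((471.869873046875, 277.9798889160156), (104.04217529296875, 22.40979766845703), 73.2829360961914)
7804 0.02078240278920757 ((472.8215026855469, 279.8302001953125), (152.92401123046875, 83.7251968383789), 72.98724365234375)
10991 0.019005925606185924 ((470.6248779296875, 273.6495361328125), (166.03001403808594, 83.73367309570312), 72.7679214477539)
```

View pics/w1c.png

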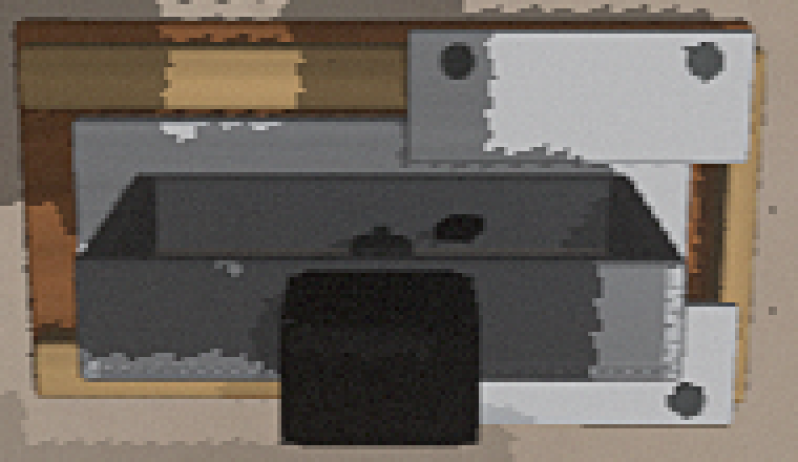

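```bash
python3 - <<'E'
from pl import *
print(rel([.472,.2787,.0935],down(73.25)).round(4))
E
```

```text
[ 1.2062e+00 -1.6400e-02  4.7000e-03 -4.0000e-04  0.0000e+00  0.0000e+00]
```

>>> drive_tool(plan=[[0.25, -0.016, 0, 0, 0, 0, 1], [0.5, -0.016, 0, 0, 0, 0, 1], [0.75, -0.016, 0, 0, 0, 0, 1], [1.0, -0.016, 0, 0, 0, 0, 1], [1.0, -0.016, 0, 0, 0, 0, 1]])

```text
clock: 2.28
tool_pos: [0.4681, 0.2789, 0.1052]
ee_rot: [[-0.008, 0.287, 0.958], [-0.003, 0.958, -0.287], [-1.0, -0.005, -0.007]]
contact_force: [-0.9, 0.7, -0.9]
finger_gap: 0.0939
```

>>> drive_tool(plan=[[0.1, 0, 0, 0, 0, 0, 1], [0.2, 0, 0, 0, 0, 0, 1], [0.2, 0, 0, 0, 0, 0, 1], [0.2, 0, 0, 0, 0, 0, 1]])

```text
clock: 2.62
tool_pos: [0.4719, 0.2791, 0.094]
ee_rot: [[0.001, 0.288, 0.958], [0.0, 0.958, -0.288], [-1.0, 0.001, 0.0]]
contact_force: [-0.4, -0.8, 0.3]
finger_gap: 0.0937
```

```bash
python3 - <<'E'
from pl import *
from h import *
apply([1,-.016,0,0,0,0]);apply([.2,0,0,0,0,0])
chk(); c=camera_params('wrist');p,d=camera('wrist');cv2.imwrite('pics/w2.png',p[:,:,::-1]);np.savez('pics/w2.npz',p=p,d=d,**c)
E
```

```text
t 2.62 pos [0.4719 0.2791 0.094 ] cmd [0.4717 0.2788 0.094 ] F [-0.43 -0.79  0.28] gap 0.0937
rotdiff deg tool [-0.02 -0.03  0.04] yaw y 73.24 tilt -0.0006
```

View pics/w2.png

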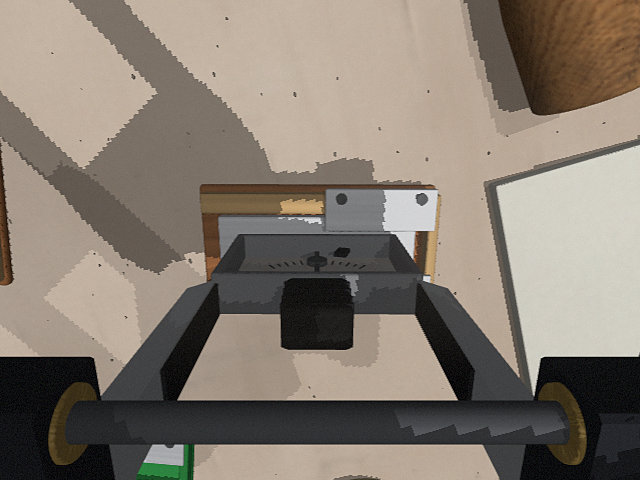

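```bash
python3 - <<'E'
import cv2
im=cv2.imread('pics/w2.png')
cv2.imwrite('pics/w2c.png',cv2.resize(im[225:285,255:385],None,fx=6,fy=6,interpolation=3))
E
```

```text
(no output)
```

View pics/w2c.png

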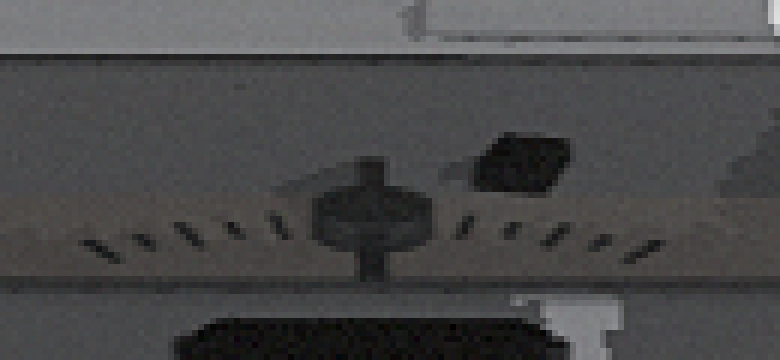

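>>> drive_tool(plan=[[0, 0, 0, 0, 0, 0, 0.2], [0, 0, 0, 0, 0, 0, -0.2], [0, 0, 0, 0, 0, 0, -0.5], [0, 0, 0, 0, 0, 0, -1], [0, 0, 0, 0, 0, 0, -1], [0, 0, 0, 0, 0, 0, -1], [0, 0, 0, 0, 0, 0, -1], [0, 0, 0, 0, 0, 0, -1], [0, 0, 0, 0, 0, 0, -1], [0, 0, 0, 0, 0, 0, -1]])

```text
clock: 3.5
tool_pos: [0.4718, 0.2788, 0.0935]
ee_rot: [[-0.0, 0.289, 0.957], [0.0, 0.957, -0.289], [-1.0, 0.0, -0.0]]
contact_force: [0.2, 0.1, 0.4]
finger_gap: 0.0307
```

```bash
python3 - <<'E'
from pl import *
chk()
E
```

```text
t 3.5 pos [0.4718 0.2788 0.0935] cmd [0.4717 0.2788 0.094 ] F [0.23 0.06 0.36] gap 0.0307
rotdiff deg tool [-0.  0.  0.] yaw y 73.23 tilt -0.0
```

```bash
python3 - <<'E'
from h import *
from pl import *
D=np.load('pics/w2.npz');c={k:D[k] for k in('fx','fy','cx','cy','R','t')}
a=np.radians(73.25);gy=np.array([np.cos(a),np.sin(a),0]);gx=np.array([np.sin(a),-np.cos(a),0])
o=np.array([.4718,.2785,.006])
for x in(-.011,-.014):
  for r in (.05,.046,.054):
    X=np.array([o+gx*x+gy*r*np.sin(t)+np.array([0,0,.072-r*np.cos(t)]) for t in(0,.1,.2,.25,.3,.35)])
    q=proj('w',X,c);print(x,r,((q-[255,225])*6).round(0).tolist())
# tool contents in tool coords for later
E
```

```text
-0.011 0.05 [[370.0, 77.0], [418.0, 78.0], [466.0, 80.0], [489.0, 81.0], [513.0, 83.0], [536.0, 85.0]]
-0.011 0.046 [[370.0, 88.0], [415.0, 89.0], [459.0, 91.0], [482.0, 92.0], [504.0, 94.0], [525.0, 96.0]]
-0.011 0.054 [[370.0, 67.0], [421.0, 68.0], [472.0, 70.0], [497.0, 71.0], [522.0, 73.0], [547.0, 75.0]]
-0.014 0.05 [[370.0, 50.0], [418.0, 50.0], [466.0, 52.0], [490.0, 54.0], [514.0, 55.0], [537.0, 57.0]]
-0.014 0.046 [[370.0, 60.0], [415.0, 61.0], [460.0, 62.0], [482.0, 64.0], [504.0, 65.0], [526.0, 67.0]]
-0.014 0.054 [[370.0, 39.0], [421.0, 40.0], [472.0, 42.0], [498.0, 44.0], [523.0, 46.0], [548.0, 48.0]]
```

```bash
python3 - <<'E'
from h import *
D=np.load('pics/w2.npz');c={k:D[k] for k in('fx','fy','cx','cy','R','t')}
a=np.radians(73.25);gy=np.array([np.cos(a),np.sin(a),0]);gx=np.array([np.sin(a),-np.cos(a),0])
o=np.array([.4718,.2785,.006])
for y in(-.052,0,.052):
 for z in(.082,.072,.022,.008):
  q=proj('w',o+gx*-.011+gy*y+np.array([0,0,z]),c);print(y,z,q.round(1),((q-[255,225])*6).round(0))
d=D['d'];P=np.stack([(v:=np.mgrid[0:480,0:640])[1]*0,]*3,-1)
v,u=np.mgrid[0:480,0:640]
P=np.stack([(u-c['cx'])/c['fx']*d,(v-c['cy'])/c['fy']*d,d],-1);P=(P-c['t'])@c['R']-o
for col in(317,342,300):
  for r in range(230,285,4):
    print(col,r,((P[r,col]@gx)*1000).round(1),((P[r,col]@gy)*1000).round(1),(P[r,col][2]*1000).round(1))
E
```

```text
-0.052 0.082 [209.5 272.1] [-273.  282.]
-0.052 0.072 [214.5 265.1] [-243.  240.]
-0.052 0.022 [233.6 237.8] [-128.   77.]
-0.052 0.008 [237.8 232. ] [-103.   42.]
0 0.082 [316.8 272.1] [371. 283.]
0 0.072 [316.8 265.1] [371. 241.]
0 0.022 [316.7 237.9] [370.  77.]
0 0.008 [316.7 232. ] [370.  42.]
0.052 0.082 [423.9 272.1] [1014.  283.]
0.052 0.072 [419.  265.1] [984. 241.]
0.052 0.022 [399.7 237.9] [868.  77.]
0.052 0.008 [395.6 232. ] [844.  42.]
317 230 -12.8 0.2 9.5
317 234 -10.6 0.2 11.7
317 238 -8.6 0.2 13.8
317 242 -6.1 0.2 14.5
317 246 -3.1 0.2 13.8
317 250 -0.2 0.2 13.2
317 254 -2.3 0.2 27.8
317 258 -2.9 0.2 37.1
317 262 -2.9 0.2 44.2
317 266 -2.4 0.2 49.7
317 270 -2.3 0.1 55.8
317 274 -10.0 0.1 82.0
317 278 -9.3 0.1 85.4
317 282 -9.6 0.1 91.1
342 230 -14.7 16.1 16.9
342 234 -10.5 16.5 11.0
342 238 -8.3 16.4 12.9
342 242 -5.8 16.4 13.6
342 246 -3.3 16.4 14.5
342 250 -3.1 16.0 22.0
342 254 -2.2 15.7 27.5
342 258 4.8 16.6 14.8
342 262 4.1 16.0 24.5
342 266 4.8 15.6 29.9
342 270 4.5 15.2 37.7
342 274 -10.1 12.2 82.1
342 278 -7.8 12.3 81.6
342 282 -9.9 11.7 91.8
300 230 -12.2 -11.0 7.6
300 234 -10.7 -10.8 12.0
300 238 -8.6 -10.8 13.8
300 242 -5.9 -10.8 14.1
300 246 -2.9 -10.9 12.9
300 250 -0.5 -10.9 14.1
300 254 2.2 -10.9 14.2
300 258 4.3 -10.8 16.2
300 262 4.3 -10.6 23.9
300 266 4.4 -10.3 31.0
300 270 4.7 -10.0 37.4
300 274 -9.9 -8.2 81.7
300 278 -9.9 -8.0 86.8
300 282 -9.5 -7.8 91.0
```

>>> drive_tool(plan=[[-0.013, 0, 0, 0, 0, 0, -1], [-0.013, -0.08, 0, 0, 0, 0, -1], [-0.013, -0.16, 0, 0, 0, 0, -1], [-0.013, -0.24, 0, 0, 0, 0, -1], [-0.013, -0.32, 0, 0, 0, 0, -1], [-0.013, -0.4, 0, 0, 0, 0, -1], [-0.013, -0.5, 0, 0, 0, 0, -1], [-0.013, -0.6, 0, 0, 0, 0, -1], [-0.013, -0.7, 0, 0, 0, 0, -1], [-0.013, -0.8, 0, 0, 0, 0, -1], [-0.013, -0.9, 0, 0, 0, 0, -1], [-0.013, -1, 0, 0, 0, 0, -1], [-0.013, -1, 0, 0, 0, 0, -1], [-0.013, -1, 0, 0, 0, 0, -1]])

```text
clock: 4.67
tool_pos: [0.4487, 0.2018, 0.0946]
ee_rot: [[0.0, 0.289, 0.957], [0.001, 0.957, -0.289], [-1.0, 0.001, 0.0]]
contact_force: [-0.2, 0.4, -3.1]
finger_gap: 0.03
```

```bash
python3 - <<'E'
from pl import *
from h import *
apply([-.013,-1,0,0,0,0])
chk()
p,d=camera('scene');cv2.imwrite('pics/s1.png',cv2.resize(p[190:330,110:310,::-1],None,fx=4,fy=4))
E
```

```text
t 4.67 pos [0.4487 0.2018 0.0946] cmd [0.4486 0.2022 0.095 ] F [-0.24  0.45 -3.1 ] gap 0.03
rotdiff deg tool [ 0.05 -0.01  0.03] yaw y 73.17 tilt -0.0006
```

View pics/s1.png

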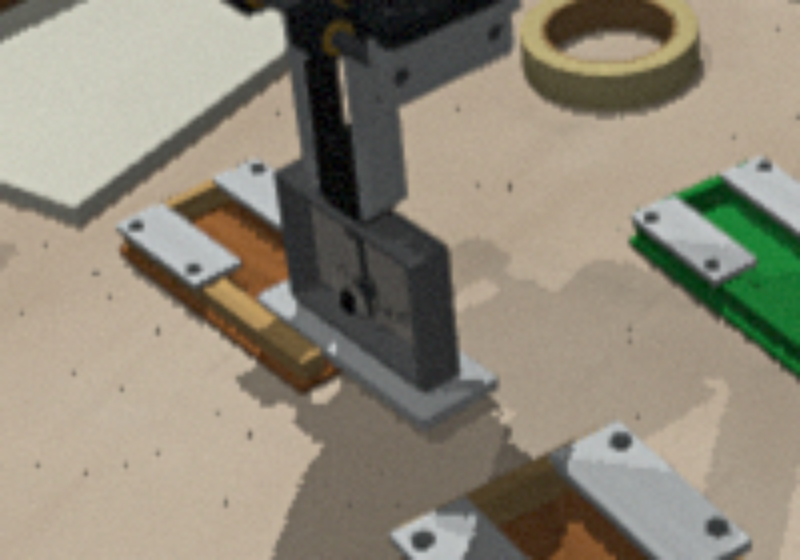

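>>> drive_tool(plan=[[-0.15, 0, 0, 0, 0, 0, -1], [-0.35, 0, 0, 0, 0, 0, -1], [-0.6, 0, 0, 0, 0, 0, -1], [-0.85, 0, 0, 0, 0, 0, -1], [-1, 0, 0, 0, 0, 0, -1]])

```text
clock: 5.13
tool_pos: [0.4499, 0.203, 0.178]
ee_rot: [[0.004, 0.288, 0.958], [0.002, 0.958, -0.288], [-1.0, 0.003, 0.004]]
contact_force: [0.0, 0.2, -3.5]
finger_gap: 0.0299
```

```bash
python3 - <<'E'
from pl import *
apply([-1,0,0,0,0,0]);chk()
print(rel([.5093,-.2505,.19],down(101.4)).round(3))
E
```

```text
t 5.13 pos [0.4499 0.203  0.178 ] cmd [0.4486 0.2022 0.175 ] F [ 0.01  0.15 -3.53] gap 0.0299
rotdiff deg tool [-0.04 -0.21  0.16] yaw y 73.26 tilt -0.0028
[-0.187 -5.199  2.36  -0.47   0.     0.   ]
```

>>> drive_tool(plan=[[-0.02, -0.1, 0.05, 0, 0, 0, -1], [-0.05, -0.3, 0.14, 0, 0, 0, -1], [-0.08, -0.55, 0.25, 0, 0, 0, -1], [-0.1, -0.8, 0.36, 0, 0, 0, -1], [-0.1, -1, 0.45, 0, 0, 0, -1]])

```text
clock: 5.55
tool_pos: [0.46, 0.1133, 0.182]
ee_rot: [[-0.001, 0.289, 0.957], [-0.001, 0.957, -0.289], [-1.0, -0.001, -0.0]]
contact_force: [0.5, -0.3, -2.3]
finger_gap: 0.0301
```

>>> drive_tool(plan=[[-0.03, -0.25, 0.11, 0, 0, 0, -1], [-0.05, -0.5, 0.22, 0, 0, 0, -1], [-0.08, -0.75, 0.34, 0, 0, 0, -1], [-0.1, -1, 0.45, 0, 0, 0, -1]])

```text
clock: 5.88
tool_pos: [0.4711, 0.0266, 0.1897]
ee_rot: [[-0.001, 0.289, 0.957], [-0.0, 0.957, -0.289], [-1.0, -0.001, -0.001]]
contact_force: [0.8, -0.3, -4.0]
finger_gap: 0.0296
```

>>> drive_tool(plan=[[0, -0.25, 0.11, 0, 0, 0, -1], [0, -0.5, 0.22, 0, 0, 0, -1], [0, -0.75, 0.34, 0, 0, 0, -1], [0, -1, 0.45, 0, 0, 0, -1]])

```text
clock: 6.22
tool_pos: [0.4823, -0.0603, 0.1895]
ee_rot: [[-0.002, 0.289, 0.957], [0.0, 0.957, -0.289], [-1.0, -0.0, -0.002]]
contact_force: [0.0, 0.4, -3.5]
finger_gap: 0.03
```

>>> drive_tool(plan=[[0, -0.25, 0.11, 0, 0, 0, -1], [0, -0.5, 0.22, 0, 0, 0, -1], [0, -0.75, 0.34, 0, 0, 0, -1], [0, -1, 0.45, 0, 0, 0, -1], [0, -1, 0.45, 0, 0, 0, -1]])

```text
clock: 6.63
tool_pos: [0.4938, -0.15, 0.1891]
ee_rot: [[-0.002, 0.293, 0.956], [-0.002, 0.956, -0.293], [-1.0, -0.003, -0.001]]
contact_force: [0.2, -0.6, -4.3]
finger_gap: 0.0294
```

```bash
python3 - <<'E'
from pl import *
for a in(-.1,-.1,0,0):apply([a,-1,.45,0,0,0])
chk()
print(rel([.5093,-.2505,.19],down(101.4)).round(3))
E
```

```text
t 6.63 pos [ 0.4938 -0.15    0.1891] cmd [ 0.4941 -0.1457  0.191 ] F [ 0.17 -0.63 -4.28] gap 0.0294
rotdiff deg tool [ 0.24  0.08 -0.17] yaw y 72.98 tilt 0.0029
[ 0.013 -1.199  0.56  -0.47   0.     0.   ]
```

>>> drive_tool(plan=[[0, -0.2, 0.1, -0.09, 0, 0, -1], [0, -0.4, 0.2, -0.18, 0, 0, -1], [0, -0.6, 0.3, -0.27, 0, 0, -1], [0, -0.8, 0.4, -0.37, 0, 0, -1], [0, -1, 0.48, -0.47, 0, 0, -1], [0, -1, 0.48, -0.47, 0, 0, -1], [0, -1, 0.48, -0.47, 0, 0, -1], [0, -1, 0.48, -0.47, 0, 0, -1]])

```text
clock: 7.3
tool_pos: [0.5075, -0.2327, 0.1897]
ee_rot: [[-0.001, -0.197, 0.98], [0.002, 0.98, 0.197], [-1.0, 0.002, -0.001]]
contact_force: [0.2, 0.1, -4.4]
finger_gap: 0.0296
```

```bash
python3 - <<'E'
from pl import *
from h import *
apply([0,-1,.48,-.47,0,0])
chk()
print(rel([.5093,-.2505,.19],down(101.4)).round(3))
for n in('wrist','top','scene'):
  c=camera_params(n);p,d=camera(n);cv2.imwrite(f'pics/{n}3.png',p[:,:,::-1]);np.savez(f'pics/{n}3.npz',p=p,d=d,**c)
E
```

```text
t 7.3 pos [ 0.5075 -0.2327  0.1897] cmd [ 0.5077 -0.2334  0.191 ] F [ 0.19  0.12 -4.44] gap 0.0296
rotdiff deg tool [0.06 0.05 0.11] yaw y 101.36 tilt -0.0019
[ 0.013 -0.214 -0.023  0.     0.     0.   ]
```

View pics/wrist3.png

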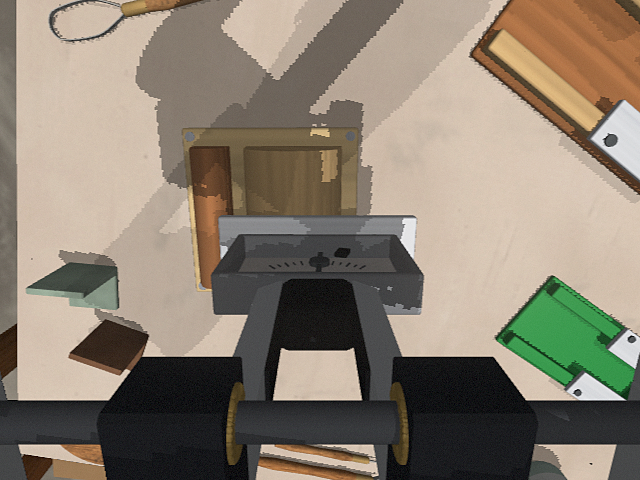

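View pics/scene3.png

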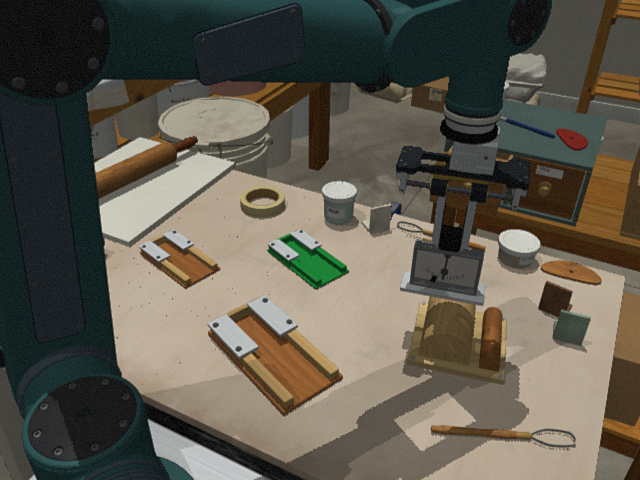

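```bash
python3 - <<'E'
from h import *
from scipy.optimize import least_squares
def cl(f):
    D=np.load(f);d=D['d'];v,u=np.mgrid[0:480,0:640]
    P=np.stack([(u-D['cx'])/D['fx']*d,(v-D['cy'])/D['fy']*d,d],-1);return (P-D['t'])@D['R'],d
def fit(Q):
    def f(p):
        th,y0=p[:2];n=np.array([-np.sin(th),np.cos(th)]);return np.hypot((Q[:,:2]-[.5093,-.2505])@n-y0,Q[:,2]-p[2])-.04
    r=least_squares(f,[.2,0,.03],loss='soft_l1',f_scale=.002);print(len(Q),np.degrees(r.x[0]),r.x.round(4),np.abs(r.fun).mean())
th=np.radians(11.3);A=np.array([np.cos(th),np.sin(th)]);N=np.array([-A[1],A[0]])
for n in('wrist','scene'):
    P,d=cl(f'pics/{n}3.npz');Q=P[d>.05];q=Q[:,:2]-[.5093,-.2505]
    m=(np.abs(q@A)<.058)&(np.abs(q@N)<.042)&(Q[:,2]>.045)&(Q[:,2]<.078);fit(Q[m]);print((q[m]@A).min(),(q[m]@A).max())
# gauge foot underside/ top etc in scene cloud
P,d=cl('pics/scene3.npz');a=np.radians(101.36);gy=np.array([np.cos(a),np.sin(a),0]);gx=np.array([np.sin(a),-np.cos(a),0])
o=np.array([.5075,-.2327,.1897-.0875])
Q=P[d>.05]-o;X=Q@gx;Y=Q@gy;Z=Q[:,2]
m=(np.abs(X)<.03)&(np.abs(Y)<.075)&(Z>-.01)&(Z<.09)
print('x',np.percentile(X[m],[.5,99.5]),'y',np.percentile(Y[m],[.5,99.5]),'z',np.percentile(Z[m],[.5,99.5]))
m2=m&(Z>.005)&(Z<.011)&(X<-.012);print(m2.sum(),np.polyfit(Y[m2],Z[m2],1))
P,d=cl('pics/wrist3.npz');Q=P[d>.05]-o;X=Q@gx;Y=Q@gy;Z=Q[:,2]
m2=(Z>.003)&(Z<.013)&(X<-.013)&(X>-.021)&(np.abs(Y)<.06);print(m2.sum(),np.polyfit(Y[m2],Z[m2],1))
m2=(np.abs(X)<.03)&(np.abs(Y)<.08)&(Z<.011)&(Z>.003);print('wrist foot y',np.percentile(Y[m2],[.5,99.5]),'x',np.percentile(X[m2],.5))
E
```

```text
5796 11.519190058334916 [ 0.201  -0.0026  0.0303] 0.0004724998750174657
-0.05799720763147013 -0.0073548890447527925
1636 11.501477636153338 [ 0.2007 -0.0011  0.0289] 0.0008743970257819421
-0.05799784313194034 0.04737089927462032
x [-0.02382643  0.01702444] y [-0.06241563  0.06406703] z [0.00072728 0.08861711]
447 [0.00524086 0.00751197]
2205 [0.00277268 0.00871807]
wrist foot y [-0.06498854  0.06364722] x -0.02200821731535484
```

```bash
python3 - <<'E'
from pl import *
print(rel([.5095,-.2516,.165],down(101.45)).round(4))
E
```

```text
[ 0.3255 -0.2276 -0.0236 -0.0004  0.      0.    ]
```

>>> drive_tool(plan=[[0, -0.1, -0.01, 0, 0, 0, -1], [0, -0.228, -0.024, 0, 0, 0, -1], [0.1, -0.228, -0.024, 0, 0, 0, -1], [0.2, -0.228, -0.024, 0, 0, 0, -1], [0.28, -0.228, -0.024, 0, 0, 0, -1], [0.325, -0.228, -0.024, 0, 0, 0, -1], [0.325, -0.228, -0.024, 0, 0, 0, -1], [0.325, -0.228, -0.024, 0, 0, 0, -1], [0.325, -0.228, -0.024, 0, 0, 0, -1]])

```text
clock: 8.2
tool_pos: [0.5098, -0.2517, 0.1648]
ee_rot: [[0.0, -0.198, 0.98], [-0.0, 0.98, 0.198], [-1.0, -0.0, 0.0]]
contact_force: [-0.7, 0.4, -3.5]
finger_gap: 0.0299
```

>>> drive_tool(plan=[[0.01, 0, 0, 0, 0, 0, -1], [0.02, 0, 0, 0, 0, 0, -1], [0.03, 0, 0, 0, 0, 0, -1], [0.04, 0, 0, 0, 0, 0, -1], [0.04, 0, 0, 0, 0, 0, -1], [0.04, 0, 0, 0, 0, 0, -1]])

```text
clock: 8.7
tool_pos: [0.5096, -0.2517, 0.1612]
ee_rot: [[-0.0, -0.198, 0.98], [0.0, 0.98, 0.198], [-1.0, 0.0, -0.0]]
contact_force: [0.1, -0.6, -3.5]
finger_gap: 0.0297
```

```bash
python3 - <<'E'
from pl import *
apply([.325,-.228,-.024,0,0,0]);apply([.04,0,0,0,0,0]);chk()
E
```

```text
t 8.7 pos [ 0.5096 -0.2517  0.1612] cmd [ 0.5095 -0.2516  0.1618] F [ 0.08 -0.58 -3.48] gap 0.0297
rotdiff deg tool [0.   0.   0.01] yaw y 101.42 tilt -0.0002
```

Now down in 0.8 mm steps, reading the force.

>>> drive_tool(plan=[[0.01, 0, 0, 0, 0, 0, -1], [0.02, 0, 0, 0, 0, 0, -1], [0.02, 0, 0, 0, 0, 0, -1], [0.02, 0, 0, 0, 0, 0, -1]])

```text
clock: 9.03
tool_pos: [0.5096, -0.2517, 0.1596]
ee_rot: [[-0.0, -0.198, 0.98], [0.0, 0.98, 0.198], [-1.0, 0.0, -0.0]]
contact_force: [-0.8, 0.3, -4.1]
finger_gap: 0.0297
```

>>> drive_tool(plan=[[0.005, 0, 0, 0, 0, 0, -1], [0.01, 0, 0, 0, 0, 0, -1], [0.01, 0, 0, 0, 0, 0, -1], [0.01, 0, 0, 0, 0, 0, -1]])

```text
clock: 9.37
tool_pos: [0.5096, -0.2517, 0.1589]
ee_rot: [[-0.0, -0.198, 0.98], [0.0, 0.98, 0.198], [-1.0, 0.0, -0.0]]
contact_force: [0.3, 0.5, -3.7]
finger_gap: 0.03
```

>>> drive_tool(plan=[[0.005, 0, 0, 0, 0, 0, -1], [0.01, 0, 0, 0, 0, 0, -1], [0.01, 0, 0, 0, 0, 0, -1], [0.01, 0, 0, 0, 0, 0, -1]])

```text
clock: 9.7
tool_pos: [0.5096, -0.2517, 0.1581]
ee_rot: [[-0.0, -0.198, 0.98], [0.0, 0.98, 0.198], [-1.0, 0.0, 0.0]]
contact_force: [-0.4, -1.1, -3.4]
finger_gap: 0.0297
```

>>> drive_tool(plan=[[0.005, 0, 0, 0, 0, 0, -1], [0.005, 0, 0, 0, 0, 0, -1], [0.005, 0, 0, 0, 0, 0, -1], [0.005, 0, 0, 0, 0, 0, -1]])

```text
clock: 10.03
tool_pos: [0.5097, -0.2517, 0.1577]
ee_rot: [[0.0, -0.198, 0.98], [0.0, 0.98, 0.198], [-1.0, 0.0, 0.0]]
contact_force: [0.3, -0.6, -4.0]
finger_gap: 0.0295
```

>>> drive_tool(plan=[[0.005, 0, 0, 0, 0, 0, -1], [0.005, 0, 0, 0, 0, 0, -1], [0.005, 0, 0, 0, 0, 0, -1], [0.005, 0, 0, 0, 0, 0, -1]])

```text
clock: 10.37
tool_pos: [0.5097, -0.2517, 0.1574]
ee_rot: [[0.0, -0.198, 0.98], [-0.0, 0.98, 0.198], [-1.0, -0.0, 0.0]]
contact_force: [0.3, 0.2, -2.3]
finger_gap: 0.03
```

>>> drive_tool(plan=[[0.005, 0, 0, 0, 0, 0, -1], [0.005, 0, 0, 0, 0, 0, -1], [0.005, 0, 0, 0, 0, 0, -1], [0.005, 0, 0, 0, 0, 0, -1]])

```text
clock: 10.7
tool_pos: [0.5098, -0.2517, 0.1574]
ee_rot: [[0.001, -0.198, 0.98], [-0.0, 0.98, 0.198], [-1.0, -0.0, 0.001]]
contact_force: [-0.3, 0.7, -0.4]
finger_gap: 0.0296
```

>>> drive_tool(plan=[[0.005, 0, 0, 0, 0, 0, -1], [0.005, 0, 0, 0, 0, 0, -1], [0.005, 0, 0, 0, 0, 0, -1], [0.005, 0, 0, 0, 0, 0, -1], [0.005, 0, 0, 0, 0, 0, -1], [0.005, 0, 0, 0, 0, 0, -1], [0.005, 0, 0, 0, 0, 0, -1], [0.005, 0, 0, 0, 0, 0, -1], [0.005, 0, 0, 0, 0, 0, -1], [0.005, 0, 0, 0, 0, 0, -1], [0.005, 0, 0, 0, 0, 0, -1], [0.005, 0, 0, 0, 0, 0, -1]])

```text
clock: 11.7
tool_pos: [0.5099, -0.2518, 0.1574]
ee_rot: [[0.001, -0.198, 0.98], [-0.0, 0.98, 0.198], [-1.0, -0.001, 0.001]]
contact_force: [-2.0, 1.8, 6.5]
finger_gap: 0.0295
```

```bash
python3 - <<'E'
from pl import *
from h import *
for a in(.02,.01,.01,.005,.005,.005,.005):apply([a,0,0,0,0,0])
chk()
f=[]
for i in range(3):
    p,d=camera('wrist');s=env.get_state();f.append(np.r_[s['contact_force'],s['ft_torque']])
print(np.mean(f,0).round(2))
cv2.imwrite('pics/w4.png',cv2.resize(p[210:300,250:390,::-1],None,fx=5.5,fy=5.5,interpolation=3))
p,d=camera('scene');cv2.imwrite('pics/s4.png',cv2.resize(p[220:390,380:560,::-1],None,fx=3.5,fy=3.5))
E
```

```text
t 11.7 pos [ 0.5099 -0.2518  0.1574] cmd [ 0.5095 -0.2516  0.157 ] F [-2.02  1.78  6.48] gap 0.0295
rotdiff deg tool [ 0.   -0.05 -0.03] yaw y 101.42 tilt 0.0005
[-1.45  1.1   5.3   0.46  0.51  0.01]
```

View pics/w4.png

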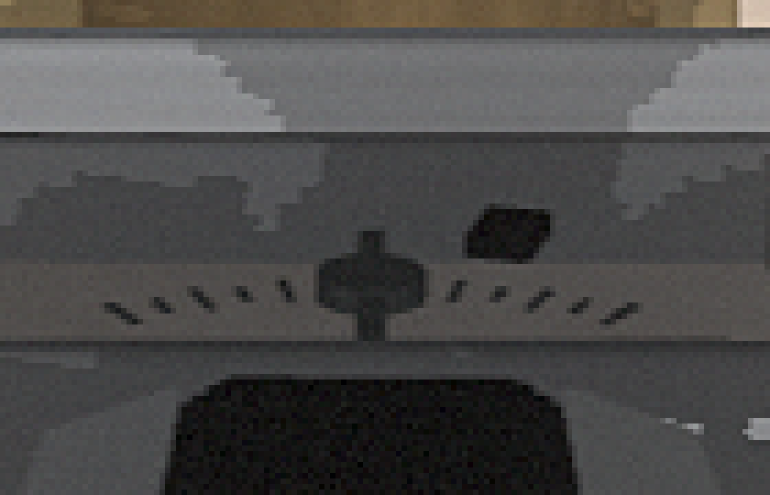

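View pics/s4.png

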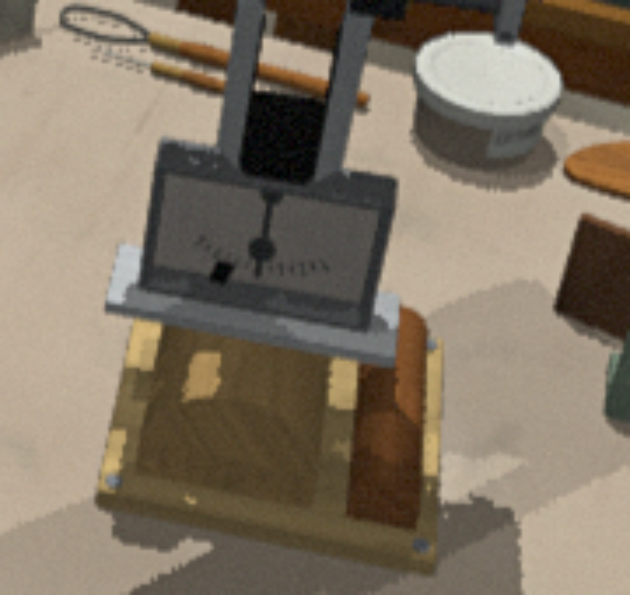

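```bash
cat > rock.py <<'E'
from pl import *
from bench import env
H=.0875;Rr=.04
p00=np.array([.5095,-.2516,.157]);hd=101.42
a=np.radians(hd);gy=np.array([np.cos(a),np.sin(a),0]);ez=np.array([0,0,1.])
def target(th,up):
    n=np.sin(th)*gy+np.cos(th)*ez;t=np.cos(th)*gy-np.sin(th)*ez
    C=p00-(Rr+H)*ez
    return C+(Rr+H)*n-Rr*th*t+up*n, down(hd,th)
def rows(ths,ups):
    for th,up in zip(ths,ups): print(rel(*target(th,up)).round(4).tolist())
def force():
    s=env.get_state();th=-np.arcsin(s['ee_rot'][2,1])*-1
    th=np.arcsin(-s['ee_rot'][2,1]);n=np.sin(th)*gy+np.cos(th)*ez;t=np.cos(th)*gy-np.sin(th)*ez
    F=s['contact_force']+[0,0,3.6];print('tilt',th.round(4),'N',(F@n).round(2),'tang',(F@t).round(2),'M',s['ft_torque'].round(2))
E
python3 - <<'E'
from rock import *
rows([.01,.02,.03,.04],[.0002]*4);print(rel(*target(0,.0002)))
E
```

```text
[-0.002, 0.0113, 0.0004, 0.0001, 0.0, -0.0095]
[-0.0019, 0.0223, 0.0004, 0.0001, 0.0, -0.0191]
[-0.0017, 0.0333, 0.0004, 0.0001, 0.0, -0.0286]
[-0.0015, 0.0442, 0.0004, 0.0001, 0.0, -0.0382]
[-2.00000000e-03  3.68175046e-04  3.88025245e-04  6.12840929e-05
  0.00000000e+00  0.00000000e+00]
```

>>> drive_tool(plan=[[-0.002, 0, 0, 0, 0, 0, -1], [-0.002, 0, 0, 0, 0, 0, -1], [-0.002, 0, 0, 0, 0, 0, -1], [-0.002, 0, 0, 0, 0, 0, -1], [-0.002, 0, 0, 0, 0, 0, -1], [-0.002, 0, 0, 0, 0, 0, -1]])

```text
clock: 12.4
tool_pos: [0.5098, -0.2518, 0.1574]
ee_rot: [[0.001, -0.198, 0.98], [-0.0, 0.98, 0.198], [-1.0, -0.0, 0.001]]
contact_force: [-1.7, 1.5, 5.6]
finger_gap: 0.0301
```

```bash
python3 - <<'E'
from rock import *
apply([-.002,0,0,0,0,0]);chk();force()
rows([.01,.02,.03,.04],[.0002]*4)
E
```

```text
t 12.4 pos [ 0.5098 -0.2518  0.1574] cmd [ 0.5095 -0.2516  0.1572] F [-1.74  1.47  5.57] gap 0.0301
rotdiff deg tool [-0.   -0.04 -0.03] yaw y 101.43 tilt 0.0004
tilt 0.0004 N 9.17 tang 1.78 M [ 0.41  0.46 -0.01]
[0.0, 0.0113, 0.0004, 0.0001, 0.0, -0.0095]
[0.0001, 0.0223, 0.0004, 0.0001, 0.0, -0.0191]
[0.0003, 0.0333, 0.0004, 0.0001, 0.0, -0.0286]
[0.0005, 0.0442, 0.0004, 0.0001, 0.0, -0.0382]
```

>>> drive_tool(plan=[[-0.002, 0, 0, 0, 0, 0, -1], [-0.002, 0, 0, 0, 0, 0, -1], [-0.002, 0, 0, 0, 0, 0, -1], [-0.002, 0, 0, 0, 0, 0, -1], [-0.002, 0, 0, 0, 0, 0, -1], [-0.002, 0, 0, 0, 0, 0, -1]])

```text
clock: 12.9
tool_pos: [0.5098, -0.2518, 0.1574]
ee_rot: [[0.001, -0.198, 0.98], [-0.0, 0.98, 0.198], [-1.0, -0.0, 0.001]]
contact_force: [-2.3, 1.4, 6.5]
finger_gap: 0.0299
```

```bash
python3 - <<'E'
from rock import *
apply([-.002,0,0,0,0,0]);chk();force()
rows([.01,.02,.03,.04],[.0004]*4)
E
```

```text
t 12.9 pos [ 0.5098 -0.2518  0.1574] cmd [ 0.5095 -0.2516  0.1574] F [-2.29  1.38  6.5 ] gap 0.0299
rotdiff deg tool [-0.   -0.04 -0.02] yaw y 101.43 tilt 0.0004
tilt 0.0004 N 10.1 tang 1.81 M [0.52 0.45 0.01]
[-0.0005, 0.0114, 0.0004, 0.0001, 0.0, -0.0095]
[-0.0004, 0.0223, 0.0004, 0.0001, 0.0, -0.0191]
[-0.0002, 0.0333, 0.0004, 0.0001, 0.0, -0.0286]
[-0.0, 0.0443, 0.0004, 0.0001, 0.0, -0.0382]
```

>>> drive_tool(plan=[[-0.003, 0, 0.003, 0, 0, 0, -1], [-0.003, 0, 0.003, 0, 0, 0, -1], [-0.003, 0, 0.003, 0, 0, 0, -1], [-0.003, 0, 0.003, 0, 0, 0, -1], [-0.003, 0, 0.003, 0, 0, 0, -1], [-0.003, 0, 0.003, 0, 0, 0, -1]])

```text
clock: 13.4
tool_pos: [0.5099, -0.2517, 0.1574]
ee_rot: [[0.0, -0.198, 0.98], [-0.0, 0.98, 0.198], [-1.0, -0.0, 0.0]]
contact_force: [-2.5, 0.7, 4.9]
finger_gap: 0.0295
```

```bash
python3 - <<'E'
from rock import *
apply([-.003,0,0.003,0,0,0]);chk();force()
E
```

```text
t 13.4 pos [ 0.5099 -0.2517  0.1574] cmd [ 0.5097 -0.2516  0.1576] F [-2.47  0.72  4.86] gap 0.0295
rotdiff deg tool [ 0.   -0.01 -0.01] yaw y 101.42 tilt 0.0002
tilt 0.0002 N 8.46 tang 1.19 M [0.35 0.52 0.04]
```

```bash
sed -i 's/^p00=.*/p00=np.array([.5098,-.2517,.157]);hd=101.42/' rock.py; python3 - <<'E'
from rock import *
rows([.01,.02,.03,.04],[.0007]*4)
E
```

```text
[-0.0012, 0.0094, 0.0008, 0.0001, 0.0, -0.0095]
[-0.0011, 0.0205, 0.0008, 0.0001, 0.0, -0.0191]
[-0.001, 0.0315, 0.0008, 0.0001, 0.0, -0.0286]
[-0.0008, 0.0425, 0.0008, 0.0001, 0.0, -0.0382]
```

>>> drive_tool(plan=[[-0.001, 0.0045, 0.001, 0, 0, -0.005, -1], [-0.001, 0.0095, 0.001, 0, 0, -0.01, -1], [-0.001, 0.015, 0.001, 0, 0, -0.0145, -1], [-0.001, 0.0205, 0.001, 0, 0, -0.019, -1], [-0.001, 0.026, 0.001, 0, 0, -0.024, -1], [-0.001, 0.0315, 0.001, 0, 0, -0.0285, -1], [-0.001, 0.037, 0.001, 0, 0, -0.0335, -1], [-0.001, 0.0425, 0.001, 0, 0, -0.038, -1]])

```text
clock: 14.07
tool_pos: [0.5093, -0.2484, 0.1574]
ee_rot: [[0.008, -0.198, 0.98], [-0.039, 0.979, 0.198], [-0.999, -0.04, 0.0]]
contact_force: [-1.6, 0.9, 5.3]
finger_gap: 0.0296
```

```bash
python3 - <<'E'
from rock import *
apply([-.001,0.0425,0.001,0,0,-.038]);chk();force()
rows([.06,.08],[.0007]*2)
E
```

```text
t 14.07 pos [ 0.5093 -0.2484  0.1574] cmd [ 0.5091 -0.2482  0.1577] F [-1.61  0.85  5.27] gap 0.0296
rotdiff deg tool [ 0.   -0.   -0.02] yaw y 101.42 tilt 0.0402
tilt 0.0402 N 8.91 tang 0.8 M [ 0.32  0.56 -0.03]
[-0.0, 0.0221, -0.0002, 0.0001, 0.0, -0.0193]
[-0.0001, 0.0441, -0.0002, 0.0001, 0.0, -0.0384]
```

```bash
python3 - <<'E'
from rock import *
rows([.06,.08,.1,.12],[.0009]*4)
E
```

```text
[-0.0025, 0.0221, -0.0002, 0.0001, 0.0, -0.0193]
[-0.0026, 0.0442, -0.0002, 0.0001, 0.0, -0.0384]
[-0.0024, 0.0663, -0.0002, 0.0001, 0.0, -0.0575]
[-0.0019, 0.0885, -0.0002, 0.0001, 0.0, -0.0766]
```

>>> drive_tool(plan=[[-0.0025, 0.0055, 0, 0, 0, -0.005, -1], [-0.0025, 0.011, 0, 0, 0, -0.0095, -1], [-0.0025, 0.0165, 0, 0, 0, -0.0145, -1], [-0.0025, 0.022, 0, 0, 0, -0.0193, -1], [-0.0025, 0.0275, 0, 0, 0, -0.024, -1], [-0.0025, 0.033, 0, 0, 0, -0.029, -1], [-0.0026, 0.0385, 0, 0, 0, -0.0335, -1], [-0.0026, 0.0442, 0, 0, 0, -0.0384, -1]])

```text
clock: 14.73
tool_pos: [0.5086, -0.2449, 0.1572]
ee_rot: [[0.016, -0.197, 0.98], [-0.079, 0.977, 0.198], [-0.997, -0.08, -0.0]]
contact_force: [-1.6, 1.5, 4.6]
finger_gap: 0.03
```

```bash
python3 - <<'E'
from rock import *
apply([-.0026,0.0442,0,0,0,-.0384]);chk();force()
rows([.1,.12],[.0009]*2)
E
```

```text
t 14.73 pos [ 0.5086 -0.2449  0.1572] cmd [ 0.5084 -0.2448  0.1577] F [-1.61  1.48  4.59] gap 0.03
rotdiff deg tool [ 0.    0.   -0.03] yaw y 101.42 tilt 0.0804
tilt 0.0805 N 8.31 tang 1.1 M [ 0.31  0.56 -0.02]
[-0.0007, 0.0221, -0.0002, 0.0001, 0.0, -0.0191]
[-0.0011, 0.0443, -0.0002, 0.0001, 0.0, -0.0382]
```

```bash
python3 - <<'E'
from rock import *
rows([.1,.12,.14,.16],[.0012]*4)
E
```

```text
[-0.0044, 0.0222, -0.0002, 0.0001, 0.0, -0.0191]
[-0.0048, 0.0444, -0.0002, 0.0001, 0.0, -0.0382]
[-0.005, 0.0666, -0.0002, 0.0001, 0.0, -0.0573]
[-0.005, 0.0888, -0.0002, 0.0001, 0.0, -0.0764]
```

>>> drive_tool(plan=[[-0.003, 0.0055, 0, 0, 0, -0.005, -1], [-0.004, 0.011, 0, 0, 0, -0.0095, -1], [-0.0044, 0.0165, 0, 0, 0, -0.0145, -1], [-0.0044, 0.022, 0, 0, 0, -0.0191, -1], [-0.0046, 0.0275, 0, 0, 0, -0.024, -1], [-0.0046, 0.033, 0, 0, 0, -0.0285, -1], [-0.0048, 0.0388, 0, 0, 0, -0.0335, -1], [-0.0048, 0.0444, 0, 0, 0, -0.0382, -1]])

```text
clock: 15.4
tool_pos: [0.5078, -0.2414, 0.157]
ee_rot: [[0.024, -0.197, 0.98], [-0.118, 0.973, 0.198], [-0.993, -0.12, -0.0]]
contact_force: [-1.1, -0.1, 1.2]
finger_gap: 0.03
```

```bash
python3 - <<'E'
from rock import *
apply([-.0048,0.0444,0,0,0,-.0382]);chk();force()
rows([.14,.16],[.0012]*2)
E
```

```text
t 15.4 pos [ 0.5078 -0.2414  0.157 ] cmd [ 0.5077 -0.2413  0.1578] F [-1.1  -0.1   1.21] gap 0.03
rotdiff deg tool [-0.    0.02 -0.03] yaw y 101.42 tilt 0.1202
tilt 0.1205 N 4.79 tang -0.46 M [ 0.03  0.42 -0.03]
[-0.0011, 0.0222, -0.0002, 0.0001, 0.0, -0.0191]
[-0.002, 0.0444, -0.0002, 0.0001, 0.0, -0.0382]
```

```bash
python3 - <<'E'
from rock import *
rows([.13,.14,.16,.18],[.0006]*4)
E
```

```text
[0.0069, 0.011, -0.0002, 0.0001, 0.0, -0.0095]
[0.0064, 0.022, -0.0002, 0.0001, 0.0, -0.0191]
[0.0055, 0.0441, -0.0002, 0.0001, 0.0, -0.0382]
[0.0049, 0.0662, -0.0002, 0.0001, 0.0, -0.0573]
```

>>> drive_tool(plan=[[0.004, 0.0055, 0, 0, 0, -0.005, -1], [0.006, 0.011, 0, 0, 0, -0.0095, -1], [0.006, 0.0165, 0, 0, 0, -0.0145, -1], [0.006, 0.022, 0, 0, 0, -0.0191, -1], [0.006, 0.0275, 0, 0, 0, -0.024, -1], [0.0057, 0.033, 0, 0, 0, -0.0285, -1], [0.0055, 0.0388, 0, 0, 0, -0.0335, -1], [0.0055, 0.0441, 0, 0, 0, -0.0382, -1]])

```text
clock: 16.07
tool_pos: [0.5072, -0.238, 0.1567]
ee_rot: [[0.032, -0.195, 0.98], [-0.157, 0.968, 0.198], [-0.987, -0.16, 0.0]]
contact_force: [-2.3, 0.2, 4.6]
finger_gap: 0.0294
```

```bash
python3 - <<'E'
from rock import *
apply([.0055,0.0441,0,0,0,-.0382]);chk();force()
rows([.18,.2],[.0006]*2)
rows([.18,.2],[.0008]*2)
E
```

```text
t 16.07 pos [ 0.5072 -0.238   0.1567] cmd [ 0.507  -0.2379  0.157 ] F [-2.31  0.17  4.56] gap 0.0294
rotdiff deg tool [ 0.   -0.01 -0.04] yaw y 101.42 tilt 0.16
tilt 0.1607 N 8.16 tang -0.69 M [ 0.1   0.71 -0.06]
[-0.0014, 0.022, -0.0002, 0.0001, 0.0, -0.0191]
[-0.0027, 0.0441, -0.0002, 0.0001, 0.0, -0.0382]
[-0.0039, 0.0221, -0.0002, 0.0001, 0.0, -0.0191]
[-0.0052, 0.0442, -0.0002, 0.0001, 0.0, -0.0382]
```

>>> drive_tool(plan=[[-0.003, 0.0055, -0.002, 0, 0, -0.005, -1], [-0.004, 0.011, -0.004, 0, 0, -0.0095, -1], [-0.005, 0.0165, -0.004, 0, 0, -0.0145, -1], [-0.005, 0.022, -0.004, 0, 0, -0.0191, -1], [-0.0055, 0.0275, -0.004, 0, 0, -0.024, -1], [-0.006, 0.033, -0.004, 0, 0, -0.0285, -1], [-0.0062, 0.0388, -0.004, 0, 0, -0.0335, -1], [-0.0065, 0.0442, -0.004, 0, 0, -0.0382, -1]])

```text
clock: 16.73
tool_pos: [0.5064, -0.2345, 0.1564]
ee_rot: [[0.04, -0.194, 0.98], [-0.195, 0.961, 0.198], [-0.98, -0.199, 0.0]]
contact_force: [-0.9, 0.1, 2.1]
finger_gap: 0.03
```

```bash
python3 - <<'E'
from rock import *
apply([-.0065,0.0442,-.004,0,0,-.0382]);chk();force()
rows([.22,.24],[.0009]*2)
E
```

```text
t 16.73 pos [ 0.5064 -0.2345  0.1564] cmd [ 0.506  -0.2344  0.1569] F [-0.92  0.12  2.11] gap 0.03
rotdiff deg tool [ 0.   -0.03 -0.04] yaw y 101.42 tilt 0.1993
tilt 0.2007 N 5.65 tang -0.85 M [-0.1   0.29 -0.03]
[-0.0018, 0.0222, 0.0038, 0.0001, 0.0, -0.0191]
[-0.0034, 0.0443, 0.0038, 0.0001, 0.0, -0.0382]
```

Good: normal force about 5.6 N. Continue to 0.24, ignoring the x shift-back.

>>> drive_tool(plan=[[-0.0004, 0.0055, 0, 0, 0, -0.005, -1], [-0.0009, 0.011, 0, 0, 0, -0.0095, -1], [-0.0014, 0.0165, 0, 0, 0, -0.0145, -1], [-0.0018, 0.0222, 0, 0, 0, -0.0191, -1], [-0.0022, 0.0277, 0, 0, 0, -0.024, -1], [-0.0026, 0.0333, 0, 0, 0, -0.0285, -1], [-0.003, 0.0388, 0, 0, 0, -0.0335, -1], [-0.0034, 0.0443, 0, 0, 0, -0.0382, -1]])

```text
clock: 17.4
tool_pos: [0.5056, -0.2311, 0.1559]
ee_rot: [[0.047, -0.192, 0.98], [-0.234, 0.952, 0.198], [-0.971, -0.238, 0.0]]
contact_force: [-0.5, -1.3, 2.7]
finger_gap: 0.0297
```

```bash
python3 - <<'E'
from rock import *
apply([-.0034,0.0443,0,0,0,-.0382]);chk();force()
rows([.26,.28],[.0009]*2)
E
```

```text
t 17.4 pos [ 0.5056 -0.2311  0.1559] cmd [ 0.5053 -0.231   0.1565] F [-0.53 -1.27  2.74] gap 0.0297
rotdiff deg tool [ 0.   -0.02 -0.04] yaw y 101.42 tilt 0.2384
tilt 0.2407 N 5.89 tang -2.62 M [-0.22 -0.01 -0.06]
[-0.0023, 0.0222, 0.0038, 0.0001, 0.0, -0.0191]
[-0.0044, 0.0443, 0.0038, 0.0001, 0.0, -0.0382]
```

>>> drive_tool(plan=[[-0.0006, 0.004, 0, 0, 0, -0.005, -1], [-0.0012, 0.009, 0, 0, 0, -0.0095, -1], [-0.0018, 0.014, 0, 0, 0, -0.0145, -1], [-0.0023, 0.0195, 0, 0, 0, -0.0191, -1], [-0.0028, 0.025, 0, 0, 0, -0.024, -1], [-0.0034, 0.03, 0, 0, 0, -0.0285, -1], [-0.0039, 0.035, 0, 0, 0, -0.0335, -1], [-0.0044, 0.0403, 0, 0, 0, -0.0382, -1], [-0.0044, 0.0403, 0, 0, 0, -0.0382, -1], [-0.0044, 0.0403, 0, 0, 0, -0.0382, -1]])

```text
clock: 18.23
tool_pos: [0.5049, -0.2277, 0.1554]
ee_rot: [[0.055, -0.191, 0.98], [-0.271, 0.942, 0.198], [-0.961, -0.276, 0.0]]
contact_force: [0.0, -0.2, 0.8]
finger_gap: 0.0299
```

```bash
python3 - <<'E'
from rock import *
from h import *
apply([-.0044,0.0403,0,0,0,-.0382]);chk();force()
rows([.3,.32],[.0009]*2)
c=camera_params('wrist');p,d=camera('wrist');np.savez('pics/w5.npz',p=p,d=d,**c)
cv2.imwrite('pics/w5.png',cv2.resize(p[210:300,250:390,::-1],None,fx=5.5,fy=5.5,interpolation=3))
E
```

```text
t 18.23 pos [ 0.5049 -0.2277  0.1554] cmd [ 0.5047 -0.2278  0.1561] F [ 0.05 -0.18  0.76] gap 0.0299
rotdiff deg tool [-0.02 -0.01  0.02] yaw y 101.44 tilt 0.2761
tilt 0.2797 N 4.14 tang -1.38 M [-0.   -0.08  0.05]
[-0.0028, 0.0262, 0.0038, 0.0001, 0.0, -0.0191]
[-0.0052, 0.0483, 0.0038, 0.0001, 0.0, -0.0382]
```

View pics/w5.png

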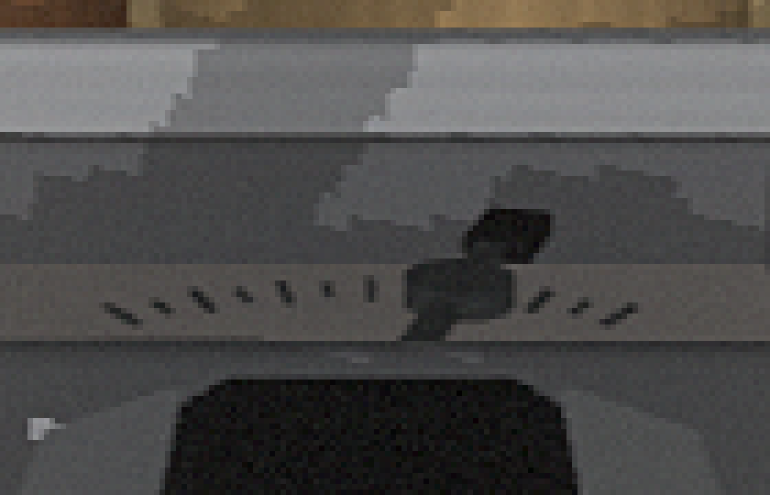

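```bash
python3 - <<'E'
from rock import *
from h import *
rows([.3,.318],[.0007]*2)
D=np.load('pics/w5.npz');c={k:D[k] for k in('fx','fy','cx','cy','R','t')}
s=env.get_state();R=s['ee_rot'];p=s['tool_pos'];n=-R[:,0];gy_=R[:,1];gx=R[:,2]
o=p-.0875*n
for x in(-.0025,-.0035):
  for r in(.045,.05,.054):
    print(x,r,[((proj('w',o+gx*x+n*(.072-r*np.cos(t))+gy_*(r*np.sin(t)+.0002),c)-[250,210])*5.5).round(0).tolist() for t in(0,.28,.3,.318,.33)])
cv2.imwrite('pics/w5b.png',cv2.resize(cv2.convertScaleAbs(D['p'][240:265,310:360,::-1],alpha=2.5),None,fx=14,fy=14,interpolation=cv2.INTER_CUBIC))
E
```

```text
[-0.0003, 0.0261, 0.0038, 0.0001, 0.0, -0.0191]
[-0.0025, 0.046, 0.0038, 0.0001, 0.0, -0.0363]
-0.0025 0.045 [[376.0, 242.0], [487.0, 247.0], [495.0, 247.0], [502.0, 248.0], [507.0, 248.0]]
-0.0025 0.05 [[376.0, 228.0], [497.0, 233.0], [506.0, 234.0], [514.0, 235.0], [519.0, 235.0]]
-0.0025 0.054 [[376.0, 217.0], [505.0, 223.0], [514.0, 224.0], [522.0, 224.0], [528.0, 225.0]]
-0.0035 0.045 [[376.0, 233.0], [487.0, 238.0], [495.0, 239.0], [502.0, 239.0], [507.0, 240.0]]
-0.0035 0.05 [[376.0, 219.0], [497.0, 225.0], [506.0, 226.0], [514.0, 226.0], [519.0, 227.0]]
-0.0035 0.054 [[376.0, 209.0], [505.0, 215.0], [514.0, 215.0], [523.0, 216.0], [528.0, 217.0]]
```

View pics/w5b.png

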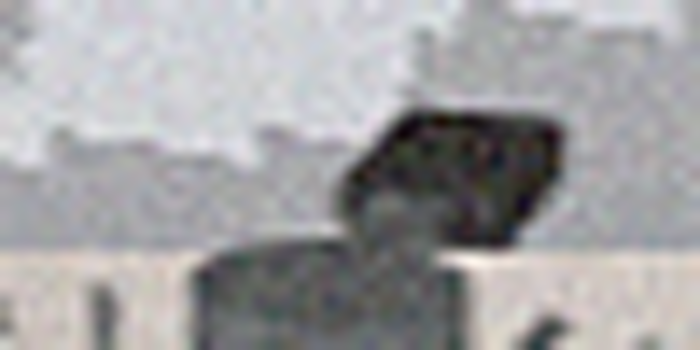

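>>> drive_tool(plan=[[0, 0.006, 0, 0, 0, -0.005, -1], [0, 0.0125, 0, 0, 0, -0.01, -1], [0, 0.019, 0, 0, 0, -0.0145, -1], [-0.0003, 0.0255, 0, 0, 0, -0.0191, -1], [-0.001, 0.031, 0, 0, 0, -0.024, -1], [-0.0014, 0.037, 0, 0, 0, -0.0286, -1], [-0.0014, 0.037, 0, 0, 0, -0.0286, -1], [-0.0014, 0.037, 0, 0, 0, -0.0286, -1], [-0.0014, 0.037, 0, 0, 0, -0.0286, -1], [-0.0014, 0.037, 0, 0, 0, -0.0286, -1], [-0.0014, 0.037, 0, 0, 0, -0.0286, -1], [-0.0014, 0.037, 0, 0, 0, -0.0286, -1], [-0.0014, 0.037, 0, 0, 0, -0.0286, -1], [-0.0014, 0.037, 0, 0, 0, -0.0286, -1], [-0.0014, 0.037, 0, 0, 0, -0.0286, -1], [-0.0014, 0.037, 0, 0, 0, -0.0286, -1], [-0.0014, 0.037, 0, 0, 0, -0.0286, -1], [-0.0014, 0.037, 0, 0, 0, -0.0286, -1]])

```text
clock: 19.78
tool_pos: [0.5043, -0.2252, 0.1549]
ee_rot: [[0.061, -0.189, 0.98], [-0.299, 0.933, 0.198], [-0.952, -0.305, 0.0]]
contact_force: [0.3, -0.2, 3.1]
finger_gap: 0.0299
```

```bash
python3 - <<'E'
from rock import *
from h import *
apply([-.0014,0.037,0,0,0,-.0286]);chk();force()
im=[]
for i in range(4):
    p,d=camera('wrist');im.append(p.astype(float));
force()
p=np.mean(im,0)
cv2.imwrite('pics/w6.png',cv2.resize(cv2.convertScaleAbs(p[235:275,305:365,::-1],alpha=2.5),None,fx=13,fy=13,interpolation=cv2.INTER_CUBIC))
p,d=camera('scene');cv2.imwrite('pics/s6.png',cv2.resize(p[250:320,390:490,::-1],None,fx=7,fy=7,interpolation=3))
E
```

```text
t 19.78 pos [ 0.5043 -0.2252  0.1549] cmd [ 0.5041 -0.225   0.1554] F [ 0.32 -0.23  3.08] gap 0.0299
rotdiff deg tool [ 0.   -0.01 -0.01] yaw y 101.42 tilt 0.3051
tilt 0.3101 N 6.28 tang -2.32 M [-0.01 -0.03 -0.01]
tilt 0.3101 N 6.56 tang -2.1 M [-0.01 -0.04  0.01]
```

View pics/w6.png

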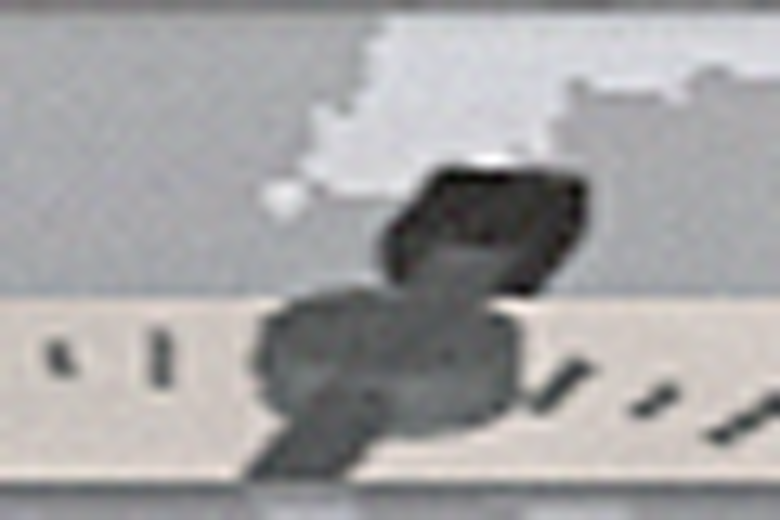

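View pics/s6.png

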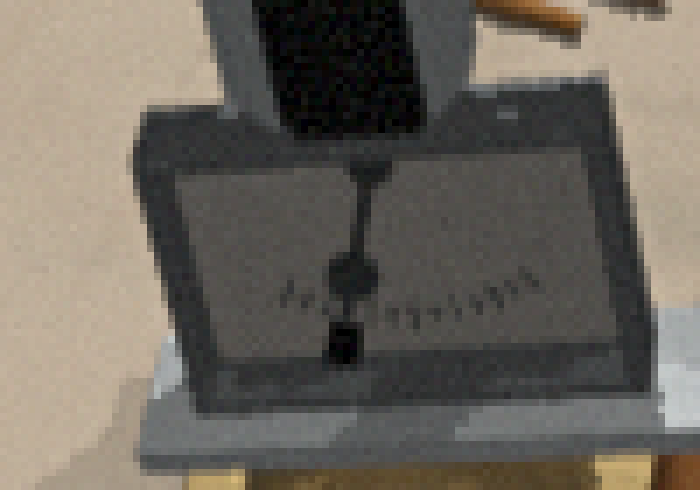

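```bash
python3 - <<'E'
from h import *
c=camera_params('wrist');im=np.mean([camera('wrist')[0].astype(float).mean(2) for i in range(6)],0)
np.save('pics/im7.npy',im)
print(list(range(328,352)))
for r in range(244,264): print(r,im[r,328:352].round(0).astype(int).tolist())
R=env.get_state();p=R['tool_pos'];R=R['ee_rot'];n=-R[:,0];gy_=R[:,1];gx=R[:,2];o=p-.0875*n
# vanishing: image direction of radial lines at various theta for x=-.0025
for t in(.29,.31,.33):
  print(t,[(proj('w',o+gx*-.0025+n*(.072-r*np.cos(t))+gy_*(r*np.sin(t)+.0002),c)-[1,0]).round(1).tolist() for r in(.035,.04,.046,.05,.054)])
E
```

```text
[328, 329, 330, 331, 332, 333, 334, 335, 336, 337, 338, 339, 340, 341, 342, 343, 344, 345, 346, 347, 348, 349, 350, 351]
244 [67, 78, 88, 87, 85, 85, 84, 84, 84, 84, 85, 84, 84, 85, 85, 86, 85, 84, 86, 75, 66, 67, 68, 68]
245 [66, 77, 86, 85, 85, 84, 85, 84, 84, 84, 84, 85, 84, 84, 84, 84, 84, 84, 86, 77, 67, 66, 68, 66]
246 [66, 76, 86, 85, 86, 83, 84, 85, 85, 84, 87, 86, 89, 86, 87, 87, 75, 76, 89, 79, 68, 70, 68, 68]
247 [77, 87, 86, 83, 85, 83, 83, 83, 85, 89, 79, 68, 70, 84, 94, 94, 82, 71, 71, 70, 71, 72, 69, 68]
248 [77, 87, 85, 85, 85, 84, 85, 86, 87, 74, 35, 9, 11, 13, 9, 8, 17, 25, 25, 35, 41, 47, 65, 69]
249 [76, 62, 77, 87, 86, 86, 86, 88, 80, 45, 12, 19, 20, 19, 21, 18, 19, 18, 21, 19, 18, 11, 52, 70]
250 [77, 65, 65, 65, 63, 66, 66, 70, 55, 22, 21, 22, 25, 23, 22, 21, 22, 20, 23, 22, 21, 16, 53, 71]
251 [66, 67, 66, 67, 68, 69, 71, 53, 21, 12, 19, 21, 22, 22, 21, 22, 22, 19, 19, 22, 21, 16, 54, 72]
252 [67, 67, 65, 67, 68, 71, 52, 19, 15, 17, 23, 22, 19, 17, 20, 18, 20, 21, 21, 22, 18, 21, 55, 69]
253 [66, 67, 67, 68, 68, 60, 35, 20, 25, 27, 29, 24, 22, 21, 22, 23, 22, 
[... 595 characters left out ...]
5, 32, 56, 80, 83, 80, 80, 81, 81, 81]
260 [35, 37, 36, 36, 38, 37, 35, 36, 37, 37, 37, 36, 37, 40, 37, 34, 37, 69, 83, 80, 80, 81, 80, 80]
261 [35, 37, 38, 36, 38, 34, 34, 35, 35, 36, 36, 38, 38, 35, 35, 36, 39, 69, 82, 83, 82, 80, 83, 80]
262 [35, 33, 36, 36, 36, 34, 37, 36, 34, 35, 36, 38, 36, 37, 35, 36, 40, 69, 85, 83, 70, 62, 76, 82]
263 [48, 45, 42, 41, 39, 39, 39, 35, 39, 37, 38, 41, 39, 41, 41, 39, 41, 72, 90, 71, 40, 25, 51, 77]
0.29 [[334.4, 260.0], [336.4, 257.4], [338.7, 254.4], [340.2, 252.5], [341.7, 250.6]]
0.31 [[335.5, 260.1], [337.7, 257.5], [340.2, 254.5], [341.8, 252.6], [343.3, 250.7]]
0.33 [[336.7, 260.3], [339.0, 257.7], [341.6, 254.7], [343.3, 252.8], [345.0, 250.9]]
```

```bash
python3 - <<'E'
from h import *
c=camera_params('scene');im=np.mean([camera('scene')[0].astype(float).mean(2) for i in range(12)],0);np.save('pics/sc8.npy',im)
s=env.get_state();print(s['clock'],s['contact_force'])
R=s['ee_rot'];p=s['tool_pos'];n=-R[:,0];o=p-.0875*n;ax=o+n*.072+R[:,2]*-.003
for h in(.0,.025,.05,.06):print(h,proj('scene',ax-[0,0,h],c).round(2))
t=.03;print('lat', (proj('scene',ax-[0,0,.05]+.001*R[:,1],c)-proj('scene',ax-[0,0,.05],c)),'xshift',proj('scene',ax+.005*R[:,2]-[0,0,.05],c)-proj('scene',ax-[0,0,.05],c))
print(list(range(428,456)))
for r in range(272,306):print(r,im[r,428:456].round(0).astype(int).tolist())
E
```

```text
20.9333 [-0.13251829  0.19410052  4.96257582]
0.0 [442.98 272.48]
0.025 [440.97 284.93]
0.05 [439.02 297.02]
0.06 [438.26 301.75]
lat [-0.62267926  0.03377643] xshift [ 0.35271396 -1.95071169]
[428, 429, 430, 431, 432, 433, 434, 435, 436, 437, 438, 439, 440, 441, 442, 443, 444, 445, 446, 447, 448, 449, 450, 451, 452, 453, 454, 455]
272 [51, 49, 55, 53, 53, 52, 47, 49, 51, 52, 53, 47, 45, 44, 46, 44, 44, 44, 56, 58, 57, 57, 61, 62, 62, 67, 67, 66]
273 [51, 53, 56, 55, 59, 61, 57, 58, 63, 63, 62, 51, 35, 34, 32, 33, 34, 36, 69, 83, 82, 80, 80, 81, 82, 81, 81, 80]
274 [69, 74, 74, 74, 81, 83, 81, 82, 82, 83, 82, 64, 33, 27, 28, 29, 28, 37, 72, 81, 81, 79, 80, 82, 81, 81, 82, 81]
275 [82, 82, 81, 81, 81, 81, 81, 82, 81, 81, 83, 80, 47, 31, 31, 29, 36, 55, 81, 81, 80, 81, 80, 81, 80, 80, 81, 80]
276 [82, 82, 82, 80, 80, 80, 81, 80, 81, 81, 81, 82, 70, 42, 30, 46, 62, 71, 81, 81, 81, 80, 80, 80, 79, 81, 80, 80]
277 [81, 82, 81, 81, 81, 81, 81, 80, 80, 80, 79, 82, 78, 42, 34, 69, 80, 82, 81, 80, 80, 79, 80, 80, 80, 80, 81, 79]
278 [82, 84, 82, 82, 82, 82, 81, 81, 81, 80, 81, 80, 80, 40, 33,
[... 2499 characters left out ...]
7]
300 [76, 75, 76, 75, 74, 75, 78, 75, 36, 8, 6, 6, 7, 28, 64, 64, 61, 61, 57, 56, 57, 57, 52, 54, 52, 50, 52, 51]
301 [56, 57, 57, 51, 50, 53, 53, 51, 30, 19, 11, 12, 12, 35, 52, 54, 50, 52, 55, 51, 51, 50, 51, 50, 50, 51, 51, 51]
302 [50, 51, 50, 49, 52, 51, 52, 50, 42, 44, 32, 40, 39, 50, 57, 57, 55, 53, 63, 53, 50, 51, 53, 52, 50, 53, 52, 51]
303 [53, 50, 52, 52, 52, 52, 51, 52, 51, 57, 59, 68, 69, 69, 69, 63, 63, 54, 53, 51, 52, 52, 52, 52, 53, 52, 53, 50]
304 [57, 56, 51, 51, 52, 57, 56, 56, 60, 68, 68, 70, 69, 68, 67, 54, 51, 50, 52, 53, 52, 52, 52, 52, 52, 52, 53, 53]
305 [69, 66, 58, 55, 58, 68, 68, 68, 68, 69, 69, 67, 68, 69, 67, 52, 51, 52, 53, 52, 51, 54, 53, 51, 52, 51, 51, 53]
```

```bash
python3 - <<'E'
from h import *
im=np.load('pics/sc8.npy')
def cen(r,a,b,fg):
    row=im[r];bgL=row[a-3:a].mean();bgR=row[b+1:b+4].mean();x=np.arange(a,b+1);bg=np.linspace(bgL,bgR,len(x))
    w=np.clip((bg-row[a:b+1])/(bg-fg),0,1.2);return (w*x).sum()/w.sum(),w.sum()
rod=[];
for r in range(277,285):
    m=int(round(441.66-(r-278)*.164));rod.append((r,cen(r,m-2,m+2,30)[0]))
rod=np.array(rod);k,b=np.polyfit(rod[:,0],rod[:,1],1);print(k,b,'line@298',k*298+b,'fixed slope',(rod[:,1]-(-.1613)*(rod[:,0]-298)).mean())
bob=[(r,*cen(r,434,446,29)) for r in range(286,293)];print(np.round(bob,2))
print('bob->298',np.mean([x+.1613*(r-298)*-1*1 if 0 else x-.1613*(298-r) for r,x,w in bob if 287<=r<=291]))
print([(r,np.round(cen(r,435,443,6),2).tolist()) for r in range(296,302)])
E
```

```text
-0.16464677527231272 487.34576322694164 line@298 438.28102419579244 fixed slope 438.3395927630577
[[286.   439.81   3.71]
 [287.   439.78   6.03]
 [288.   439.78   7.02]
 [289.   439.85   7.52]
 [290.   439.94   7.17]
 [291.   439.93   6.21]
 [292.   439.59   4.43]]
bob->298 438.4060403107536
[(296, [438.87, 3.46]), (297, [438.9, 4.53]), (298, [438.73, 4.8]), (299, [438.67, 4.76]), (300, [438.52, 5.13]), (301, [438.47, 4.25])]
```

>>> drive_tool(plan=[[-0.001, -0.003, 0, 0, 0, 0.0025, -1], [-0.002, -0.006, 0, 0, 0, 0.005, -1], [-0.002, -0.009, 0, 0, 0, 0.0075, -1], [-0.002, -0.012, 0, 0, 0, 0.0102, -1], [-0.002, -0.012, 0, 0, 0, 0.0102, -1], [-0.002, -0.012, 0, 0, 0, 0.0102, -1], [-0.002, -0.012, 0, 0, 0, 0.0102, -1], [-0.002, -0.012, 0, 0, 0, 0.0102, -1], [-0.002, -0.012, 0, 0, 0, 0.0102, -1], [-0.002, -0.012, 0, 0, 0, 0.0102, -1], [-0.002, -0.012, 0, 0, 0, 0.0102, -1], [-0.002, -0.012, 0, 0, 0, 0.0102, -1]])

```text
clock: 21.93
tool_pos: [0.5044, -0.2259, 0.1551]
ee_rot: [[0.058, -0.189, 0.98], [-0.289, 0.937, 0.198], [-0.956, -0.295, -0.0]]
contact_force: [1.5, -1.6, 0.9]
finger_gap: 0.0298
```

```bash
python3 - <<'E'
from rock import *
apply([-.002,-0.012,0,0,0,.0102]);chk();force()
E
```

```text
t 21.93 pos [ 0.5044 -0.2259  0.1551] cmd [ 0.5043 -0.2259  0.1558] F [ 1.55 -1.57  0.92] gap 0.0298
rotdiff deg tool [-0.    0.01  0.02] yaw y 101.43 tilt 0.2946
tilt 0.299 N 3.78 tang -3.09 M [-0.22 -0.3   0.01]
```

>>> drive_tool(plan=[[0.001, -0.002, 0.001, 0, 0, 0, -1], [0.002, -0.004, 0.002, 0, 0, 0, -1], [0.002, -0.004, 0.002, 0, 0, 0, -1], [0.002, -0.004, 0.002, 0, 0, 0, -1], [0.002, -0.004, 0.002, 0, 0, 0, -1], [0.002, -0.004, 0.002, 0, 0, 0, -1], [0.002, -0.004, 0.002, 0, 0, 0, -1], [0.002, -0.004, 0.002, 0, 0, 0, -1], [0.002, -0.004, 0.002, 0, 0, 0, -1], [0.002, -0.004, 0.002, 0, 0, 0, -1], [0.002, -0.004, 0.002, 0, 0, 0, -1], [0.002, -0.004, 0.002, 0, 0, 0, -1]])

```text
clock: 22.93
tool_pos: [0.5045, -0.226, 0.1551]
ee_rot: [[0.058, -0.189, 0.98], [-0.288, 0.937, 0.198], [-0.956, -0.294, -0.0]]
contact_force: [-0.4, 1.8, 1.8]
finger_gap: 0.0299
```

```bash
cat > ck.py <<'E'
from rock import *
from h import *
chk();force()
im=np.mean([camera('scene')[0].astype(float) for i in range(12)],0);I=im.mean(2)
force()
cv2.imwrite('pics/fin_%d.png'%int(env.get_state()['clock']*10),cv2.resize(im[250:320,390:490,::-1].astype(np.uint8),None,fx=7,fy=7,interpolation=3))
def cen(r,a,b,fg):
    row=I[r];bgL=row[a-3:a].mean();bgR=row[b+1:b+4].mean();x=np.arange(a,b+1);bg=np.linspace(bgL,bgR,len(x))
    w=np.clip((bg-row[a:b+1])/(bg-fg),0,1.2);return (w*x).sum()/w.sum(),w.sum()
rod=[]
for r in range(277,285):
    m=436+int(np.argmin(I[r,436:448]));rod.append((r,cen(r,m-2,m+2,30)[0]))
rod=np.array(rod);print(rod[:,1].round(2),'rod@298',(rod[:,1]-.1613*(298-rod[:,0])).mean().round(3))
print([(r,np.round(cen(r,434,446,29),2).tolist()) for r in range(286,293)])
print([(r,np.round(cen(r,435,443,6),2).tolist()) for r in range(296,302)])
E
python3 - <<'E'
from pl import *
apply([.002,-.004,.002,0,0,0])
import ck
E
```

```text
t 22.93 pos [ 0.5045 -0.226   0.1551] cmd [ 0.5045 -0.2262  0.1558] F [-0.36  1.81  1.83] gap 0.0299
rotdiff deg tool [-0.    0.01  0.04] yaw y 101.43 tilt 0.2942
tilt 0.2986 N 5.73 tang 0.17 M [ 0.48  0.18 -0.01]
tilt 0.2987 N 6.99 tang 0.86 M [ 0.73  0.27 -0.03]
[442.24 442.11 441.87 441.67 441.6  441.38 441.23 441.14] rod@298 438.833
[(286, [440.1, 3.67]), (287, [440.05, 6.16]), (288, [440.37, 7.12]), (289, [440.34, 7.48]), (290, [440.4, 7.12]), (291, [440.38, 5.9]), (292, [439.86, 4.4])]
[(296, [439.17, 3.85]), (297, [439.02, 4.75]), (298, [438.72, 4.78]), (299, [438.61, 4.82]), (300, [438.45, 5.21]), (301, [438.55, 4.52])]
```

>>> drive_tool(plan=[[-0.001, 0.002, 0, 0, 0, -0.002, -1], [-0.0015, 0.002, 0, 0, 0, -0.002, -1], [-0.0015, 0.002, 0, 0, 0, -0.002, -1], [-0.0015, 0.002, 0, 0, 0, -0.002, -1], [-0.0015, 0.002, 0, 0, 0, -0.002, -1], [-0.0015, 0.002, 0, 0, 0, -0.002, -1], [-0.0015, 0.002, 0, 0, 0, -0.002, -1], [-0.0015, 0.002, 0, 0, 0, -0.002, -1], [-0.0015, 0.002, 0, 0, 0, -0.002, -1], [-0.0015, 0.002, 0, 0, 0, -0.002, -1], [-0.0015, 0.002, 0, 0, 0, -0.002, -1], [-0.0015, 0.002, 0, 0, 0, -0.002, -1]])

```text
clock: 24.53
tool_pos: [0.5045, -0.2259, 0.1551]
ee_rot: [[0.058, -0.189, 0.98], [-0.29, 0.936, 0.198], [-0.955, -0.296, -0.0]]
contact_force: [-0.9, 4.0, 1.3]
finger_gap: 0.0298
```

```bash
python3 - <<'E'
from pl import *
apply([-.0015,.002,0,0,0,-.002])
import ck
E
```

```text
t 24.53 pos [ 0.5045 -0.2259  0.1551] cmd [ 0.5045 -0.226   0.1558] F [-0.88  4.02  1.27] gap 0.0298
rotdiff deg tool [-0.    0.01  0.03] yaw y 101.43 tilt 0.2963
tilt 0.3008 N 5.87 tang 2.48 M [ 1.08  0.42 -0.03]
tilt 0.3009 N 5.68 tang 2.36 M [ 1.25  0.46 -0.03]
[442.23 442.13 441.83 441.68 441.64 441.4  441.21 441.15] rod@298 438.837
[(286, [440.0, 3.67]), (287, [440.1, 6.07]), (288, [440.28, 7.28]), (289, [440.31, 7.75]), (290, [440.38, 7.15]), (291, [440.3, 5.95]), (292, [439.92, 4.22])]
[(296, [439.08, 3.75]), (297, [439.01, 4.75]), (298, [438.74, 4.76]), (299, [438.64, 4.79]), (300, [438.46, 5.26]), (301, [438.52, 4.3])]
```

>>> drive_tool(plan=[[0, 0, 0, 0, 0, 0, -1], [0, 0, 0, 0, 0, 0, -1], [0, 0, 0, 0, 0, 0, -1], [0, 0, 0, 0, 0, 0, -1], [0, 0, 0, 0, 0, 0, -1], [0, 0, 0, 0, 0, 0, -1], [0, 0, 0, 0, 0, 0, -1], [0, 0, 0, 0, 0, 0, -1], [0, 0, 0, 0, 0, 0, -1], [0, 0, 0, 0, 0, 0, -1], [0, 0, 0, 0, 0, 0, -1], [0, 0, 0, 0, 0, 0, -1]])

```text
clock: 26.13
tool_pos: [0.5047, -0.2262, 0.1552]
ee_rot: [[0.059, -0.189, 0.98], [-0.291, 0.936, 0.198], [-0.955, -0.297, 0.0]]
contact_force: [-2.1, 3.1, -1.6]
finger_gap: 0.0302
```

```bash
python3 - <<'E'
import ck
from h import *
p,d=camera('scene');cv2.imwrite('pics/full.png',p[:,:,::-1])
E
ls pics/fin*
```

```text
t 26.13 pos [ 0.5047 -0.2262  0.1552] cmd [ 0.5045 -0.226   0.1558] F [-2.05  3.06 -1.62] gap 0.0302
rotdiff deg tool [ 0.   -0.   -0.01] yaw y 101.42 tilt 0.2971
tilt 0.3016 N 2.91 tang 2.66 M [ 1.06  0.3  -0.03]
tilt 0.3015 N 2.4 tang 0.45 M [0.9  0.22 0.02]
[442.41 442.21 442.14 441.87 441.69 441.6  441.41 441.22] rod@298 438.995
[(286, [440.11, 3.76]), (287, [440.25, 5.99]), (288, [440.37, 7.13]), (289, [440.52, 7.42]), (290, [440.42, 7.18]), (291, [440.46, 6.08]), (292, [439.98, 4.23])]
[(296, [439.33, 4.24]), (297, [439.14, 4.61]), (298, [439.05, 4.64]), (299, [438.85, 4.66]), (300, [438.69, 4.98]), (301, [438.85, 4.13])]
pics/fin_235.png
pics/fin_251.png
pics/fin_267.png
```

View pics/full.png

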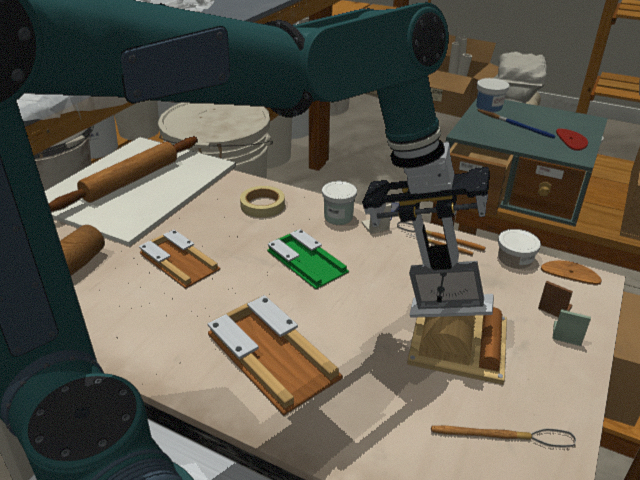

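>>> drive_tool(plan=[[0.002, 0, 0.002, 0, 0, 0, -1], [0.004, 0, 0.002, 0, 0, 0, -1], [0.006, 0, 0.002, 0, 0, 0, -1], [0.007, 0, 0.002, 0, 0, 0, -1], [0.007, 0, 0.002, 0, 0, 0, -1], [0.007, 0, 0.002, 0, 0, 0, -1]])

```text
clock: 27.28
tool_pos: [0.5048, -0.2262, 0.1552]
ee_rot: [[0.059, -0.189, 0.98], [-0.291, 0.936, 0.198], [-0.955, -0.297, 0.0]]
contact_force: [-2.5, 3.3, 1.9]
finger_gap: 0.0294
```

```bash
python3 - <<'E'
from rock import *
apply([.007,0,.002,0,0,0]);chk();force()
E
```

```text
t 27.28 pos [ 0.5048 -0.2262  0.1552] cmd [ 0.5046 -0.2261  0.1553] F [-2.49  3.32  1.91] gap 0.0294
rotdiff deg tool [ 0.01 -0.01 -0.01] yaw y 101.42 tilt 0.297
tilt 0.3016 N 6.37 tang 1.94 M [ 1.01  0.66 -0.14]
```

>>> drive_tool(plan=[[0, 0, 0, 0, 0, 0, -1], [0, 0, 0, 0, 0, 0, -1], [0, 0, 0, 0, 0, 0, -1], [0, 0, 0, 0, 0, 0, -1], [0, 0, 0, 0, 0, 0, -1], [0, 0, 0, 0, 0, 0, -1]])

```text
clock: 27.78
tool_pos: [0.5048, -0.2262, 0.1551]
ee_rot: [[0.059, -0.189, 0.98], [-0.291, 0.936, 0.198], [-0.955, -0.297, 0.0]]
contact_force: [-3.6, 4.3, 3.6]
finger_gap: 0.0298
```

```bash
python3 - <<'E'
from rock import *
chk();force()
E
```

```text
t 27.78 pos [ 0.5048 -0.2262  0.1551] cmd [ 0.5046 -0.2261  0.1553] F [-3.62  4.33  3.61] gap 0.0298
rotdiff deg tool [ 0.01 -0.01 -0.01] yaw y 101.42 tilt 0.297
tilt 0.3015 N 8.35 tang 2.6 M [ 1.01  0.8  -0.18]
```

>>> drive_tool(plan=[[-0.001, 0.001, -0.002, 0, 0, 0, -1], [-0.002, 0.003, -0.004, 0, 0, 0, -1], [-0.002, 0.003, -0.004, 0, 0, 0, -1], [-0.002, 0.003, -0.004, 0, 0, 0, -1], [-0.002, 0.003, -0.004, 0, 0, 0, -1], [-0.002, 0.003, -0.004, 0, 0, 0, -1]])

```text
clock: 28.28
tool_pos: [0.5047, -0.2262, 0.1552]
ee_rot: [[0.06, -0.189, 0.98], [-0.291, 0.936, 0.198], [-0.955, -0.297, 0.001]]
contact_force: [-1.8, 2.5, 4.8]
finger_gap: 0.0299
```

```bash
python3 - <<'E'
from rock import *
apply([-.002,.003,-.004,0,0,0]);chk();force()
E
```

```text
t 28.28 pos [ 0.5047 -0.2262  0.1552] cmd [ 0.5043 -0.2259  0.1554] F [-1.84  2.5   4.83] gap 0.0299
rotdiff deg tool [ 0.01 -0.04 -0.03] yaw y 101.41 tilt 0.2974
tilt 0.3019 N 8.88 tang 0.19 M [ 0.79  0.54 -0.13]
```

>>> drive_tool(plan=[[0, 0, 0, 0, 0, 0, -1], [0, 0, 0, 0, 0, 0, -1], [0, 0, 0, 0, 0, 0, -1], [0, 0, 0, 0, 0, 0, -1], [0, 0, 0, 0, 0, 0, -1], [0, 0, 0, 0, 0, 0, -1]])

```text
clock: 28.78
tool_pos: [0.5047, -0.2262, 0.1551]
ee_rot: [[0.06, -0.189, 0.98], [-0.291, 0.936, 0.198], [-0.955, -0.297, 0.001]]
contact_force: [-2.4, 3.3, 3.9]
finger_gap: 0.0296
```

```bash
python3 - <<'E'
from rock import *
chk();force()
E
```

```text
t 28.78 pos [ 0.5047 -0.2262  0.1551] cmd [ 0.5043 -0.2259  0.1554] F [-2.45  3.34  3.91] gap 0.0296
rotdiff deg tool [ 0.01 -0.04 -0.03] yaw y 101.42 tilt 0.2973
tilt 0.3019 N 8.29 tang 1.36 M [ 0.67  0.5  -0.05]
```

>>> drive_tool(plan=[[-0.001, 0.001, -0.001, 0, 0, 0, -1], [-0.0025, 0.001, -0.001, 0, 0, 0, -1], [-0.0025, 0.001, -0.001, 0, 0, 0, -1], [-0.0025, 0.001, -0.001, 0, 0, 0, -1], [-0.0025, 0.001, -0.001, 0, 0, 0, -1], [-0.0025, 0.001, -0.001, 0, 0, 0, -1], [-0.0025, 0.001, -0.001, 0, 0, 0, -1], [-0.0025, 0.001, -0.001, 0, 0, 0, -1]])

```text
clock: 29.45
tool_pos: [0.5046, -0.2261, 0.1552]
ee_rot: [[0.059, -0.189, 0.98], [-0.291, 0.936, 0.198], [-0.955, -0.297, 0.001]]
contact_force: [-1.0, 1.3, 3.7]
finger_gap: 0.0299
```

```bash
python3 - <<'E'
from rock import *
apply([-.0025,.001,-.001,0,0,0]);chk();force()
E
```

```text
t 29.45 pos [ 0.5046 -0.2261  0.1552] cmd [ 0.5042 -0.2258  0.1555] F [-1.01  1.33  3.69] gap 0.0299
rotdiff deg tool [ 0.   -0.03 -0.03] yaw y 101.42 tilt 0.2974
tilt 0.302 N 7.4 tang -0.73 M [ 0.31  0.1  -0.01]
```

>>> drive_tool(plan=[[0, 0, 0, 0, 0, 0, -1], [0, 0, 0, 0, 0, 0, -1], [0, 0, 0, 0, 0, 0, -1], [0, 0, 0, 0, 0, 0, -1], [0, 0, 0, 0, 0, 0, -1], [0, 0, 0, 0, 0, 0, -1], [0, 0, 0, 0, 0, 0, -1], [0, 0, 0, 0, 0, 0, -1], [0, 0, 0, 0, 0, 0, -1], [0, 0, 0, 0, 0, 0, -1]])

```text
clock: 30.28
tool_pos: [0.5045, -0.2261, 0.1551]
ee_rot: [[0.059, -0.189, 0.98], [-0.291, 0.936, 0.198], [-0.955, -0.297, 0.0]]
contact_force: [0.5, -0.2, 4.2]
finger_gap: 0.0297
```

```bash
python3 - <<'E'
import ck
E
```

```text
t 30.28 pos [ 0.5045 -0.2261  0.1551] cmd [ 0.5042 -0.2258  0.1555] F [ 0.54 -0.22  4.25] gap 0.0297
rotdiff deg tool [ 0.   -0.02 -0.02] yaw y 101.42 tilt 0.2973
tilt 0.3018 N 7.4 tang -2.64 M [-0.1  -0.2   0.01]
tilt 0.3018 N 6.85 tang -2.86 M [-0.26 -0.27  0.06]
[442.39 442.2  442.05 441.68 441.58 441.46 441.39 441.22] rod@298 438.921
[(286, [440.15, 3.65]), (287, [440.17, 5.9]), (288, [440.33, 7.13]), (289, [440.36, 7.43]), (290, [440.37, 7.21]), (291, [440.34, 5.94]), (292, [439.94, 4.32])]
[(296, [439.3, 4.12]), (297, [439.16, 4.71]), (298, [439.0, 4.77]), (299, [438.72, 4.81]), (300, [438.64, 4.95]), (301, [438.79, 4.05])]
```

>>> drive_tool(plan=[[0, -0.0015, 0.001, 0, 0, 0, -1], [0.001, -0.003, 0.002, 0, 0, 0, -1], [0.001, -0.003, 0.002, 0, 0, 0, -1], [0.001, -0.003, 0.002, 0, 0, 0, -1], [0.001, -0.003, 0.002, 0, 0, 0, -1], [0.001, -0.003, 0.002, 0, 0, 0, -1], [0.001, -0.003, 0.002, 0, 0, 0, -1], [0.001, -0.003, 0.002, 0, 0, 0, -1]])

```text
clock: 31.55
tool_pos: [0.5045, -0.2261, 0.1551]
ee_rot: [[0.059, -0.189, 0.98], [-0.291, 0.936, 0.198], [-0.955, -0.297, 0.0]]
contact_force: [-1.0, 0.0, 5.2]
finger_gap: 0.0299
```

```bash
python3 - <<'E'
from rock import *
apply([.001,-.003,.002,0,0,0]);chk();force()
E
```

```text
t 31.55 pos [ 0.5045 -0.2261  0.1551] cmd [ 0.5044 -0.226   0.1555] F [-0.99  0.03  5.23] gap 0.0299
rotdiff deg tool [ 0. -0.  0.] yaw y 101.42 tilt 0.2968
tilt 0.3013 N 8.5 tang -2.4 M [-0.13 -0.05  0.02]
```

>>> drive_tool(plan=[[0, 0, 0, 0, 0, 0, -1], [0, 0, 0, 0, 0, 0, -1], [0, 0, 0, 0, 0, 0, -1], [0, 0, 0, 0, 0, 0, -1], [0, 0, 0, 0, 0, 0, -1], [0, 0, 0, 0, 0, 0, -1], [0, 0, 0, 0, 0, 0, -1], [0, 0, 0, 0, 0, 0, -1], [0, 0, 0, 0, 0, 0, -1], [0, 0, 0, 0, 0, 0, -1]])

```text
clock: 32.38
tool_pos: [0.5046, -0.2261, 0.1551]
ee_rot: [[0.059, -0.189, 0.98], [-0.291, 0.936, 0.198], [-0.955, -0.297, 0.0]]
contact_force: [0.2, 0.5, 5.2]
finger_gap: 0.0301
```

```bash
python3 - <<'E'
import ck
E
```

```text
t 32.38 pos [ 0.5046 -0.2261  0.1551] cmd [ 0.5044 -0.226   0.1555] F [0.23 0.51 5.15] gap 0.0301
rotdiff deg tool [ 0.   -0.01  0.  ] yaw y 101.42 tilt 0.2968
tilt 0.3014 N 8.49 tang -2.17 M [-0.13 -0.08 -0.  ]
tilt 0.3013 N 7.95 tang -3.38 M [-0.13 -0.09 -0.04]
[442.37 442.22 442.12 441.88 441.68 441.61 441.4  441.24] rod@298 438.993
[(286, [440.06, 3.63]), (287, [440.18, 5.95]), (288, [440.35, 7.14]), (289, [440.38, 7.44]), (290, [440.44, 7.19]), (291, [440.46, 6.11]), (292, [440.0, 4.25])]
[(296, [439.38, 4.21]), (297, [439.14, 4.68]), (298, [439.02, 4.71]), (299, [438.74, 4.89]), (300, [438.66, 5.05]), (301, [438.85, 4.19])]
```

>>> drive_tool(plan=[[-0.002, 0, 0, 0, 0, 0, -1], [-0.002, 0, 0, 0, 0, 0, -1], [-0.002, 0, 0, 0, 0, 0, -1], [-0.002, 0, 0, 0, 0, 0, -1], [-0.002, 0, 0, 0, 0, 0, -1], [-0.002, 0, 0, 0, 0, 0, -1], [-0.002, 0, 0, 0, 0, 0, -1], [-0.002, 0, 0, 0, 0, 0, -1], [-0.002, 0, 0, 0, 0, 0, -1], [-0.002, 0, 0, 0, 0, 0, -1]])

```text
clock: 33.82
tool_pos: [0.5046, -0.2261, 0.1551]
ee_rot: [[0.059, -0.189, 0.98], [-0.291, 0.936, 0.198], [-0.955, -0.297, 0.0]]
contact_force: [0.9, 0.3, 4.5]
finger_gap: 0.03
```

```bash
python3 - <<'E'
from pl import *
apply([-.002,0,0,0,0,0])
import ck
E
```

```text
t 33.82 pos [ 0.5046 -0.2261  0.1551] cmd [ 0.5044 -0.226   0.1557] F [0.87 0.31 4.53] gap 0.03
rotdiff deg tool [ 0. -0.  0.] yaw y 101.42 tilt 0.2968
tilt 0.3014 N 7.81 tang -2.29 M [-0.23 -0.22  0.04]
tilt 0.3014 N 6.73 tang -2.62 M [-0.29 -0.18  0.07]
[442.36 442.21 442.07 441.7  441.66 441.62 441.4  441.25] rod@298 438.96
[(286, [440.09, 3.64]), (287, [440.17, 6.01]), (288, [440.36, 7.14]), (289, [440.36, 7.36]), (290, [440.43, 7.26]), (291, [440.27, 5.81]), (292, [439.97, 4.29])]
[(296, [439.27, 4.01]), (297, [439.16, 4.66]), (298, [439.02, 4.77]), (299, [438.72, 4.77]), (300, [438.66, 5.0]), (301, [438.89, 4.16])]
```

```bash
cp $(ls -t pics/fin_*|head -1) pics/last.png
```

```text
(no output)
```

View pics/last.png

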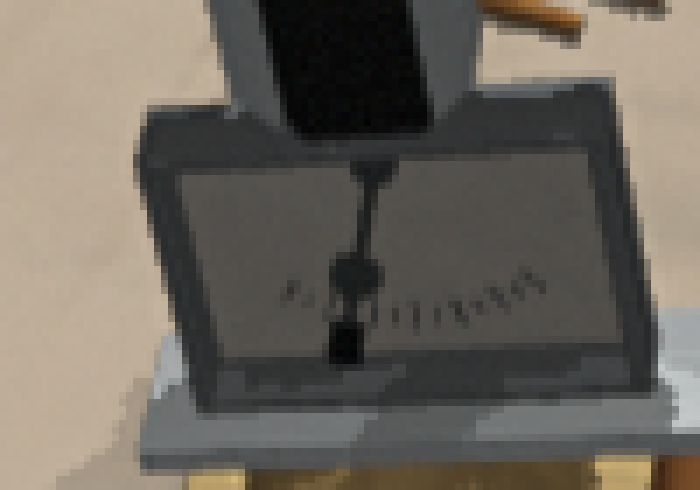

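The pointer (bob at crop pixel 355,275, rod running to 347,320) hangs right over the tab (345,343). The foot lies on the former.

```bash
python3 - <<'E'
from bench import env
print(env.close_job()); s=env.get_state();print(s['clock'],s['contact_force'])
E
```

```text
the job is handed in; nothing more can be done
None
the job is handed in; nothing more can be done
```

The gauge is resting on the round of the former with its pointer over the index tab. I handed the job in at about 34 s, with the arm still gripping it. The tool reports no verdict.

**What I did:** I pinched the grip block along y and drew the gauge 80 mm out of the smaller wooden dock. I carried it to the former and set the foot level across the crown; contact came at the expected height and the pointer read 0. Then I rocked it towards the tab side in small steps. I went about 0.01 rad past the tab and rocked back onto it.

**Last checks:**
- **Alignment:** the foot tilt was 0.301 rad. In the averaged scene image the pointer line and the middle of the tab agreed within about 0.1 pixel, roughly 0.003 rad. The wrist-camera estimate of the tab was looser, 0.29 to 0.32 rad, and is consistent with that.
- **Pressure:** about 7 N on the wood, with about 2.5 N of sideways friction.
- **Other objects:** I never went near the tub, the tile or the tape roll.

**What was not perfect:** the pressure was not quite constant. It ran from about 2.4 to 10 N, including a brief dip to 2.4 N with a 0.2–0.3 mm slip of the foot at about 26 s. I corrected that, but the pressure was still easing slightly at hand-in.

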